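# Empty, pack and close the carton on the entry console

### The job

Take the bead bangle out of the open carton and lay it flat in the black dish, and pack every umbrella clip and every evil-eye bell from the console into the carton. Then close it: fold both end flaps flat first, then the plain long flap, then the long flap that carries the round stud on top of it, and last press the stud fully home. Leave the amber jar where it is.

Things in the scene. Friction and masses are not known exactly. Their poses are not given: they have to be found in the camera images.
- clip0: a steel push-button umbrella clip lying on the console: a bar 90 long (its x), 26 wide (y), 22 high, with two flat jaws that stick out 19 more at its +x end and a low dark round button on top near its -x end; 0.15 kg; origin: centre of the bar's underside. May be absent.
- clip1: a steel push-button umbrella clip lying on the console: a bar 90 long (its x), 26 wide (y), 22 high, with two flat jaws that stick out 19 more at its +x end and a low dark round button on top near its -x end; 0.15 kg; origin: centre of the bar's underside. May be absent.
- bell0: a squat evil-eye bell: blue ceramic body 60 across at the foot and 48 at the shoulder, 34 high, and above it a dark upright cylindrical stem 18 across and 32 high (66 high in all; grip it by the stem, from above); solid; 0.16 kg; origin: centre of its underside, z along the stem. May be absent.
- bell1: a squat evil-eye bell: blue ceramic body 60 across at the foot and 48 at the shoulder, 34 high, and above it a dark upright cylindrical stem 18 across and 32 high (66 high in all; grip it by the stem, from above); solid; 0.16 kg; origin: centre of its underside, z along the stem. May be absent.
- carton: brown open-topped carton fixed to the console, outside 150 (its x) by 240 (its y) by 100 high, walls and floor 4 thick; inside are 142 by 232 by 96 deep. Origin: centre of its underside; its x points roughly away from the robot. Its four flaps, each 4 thick, are hinged along its rims and stand open at the start. The flaps pass one another freely: nothing but you keeps them in order. A low organiser tray (60 high), fixed, stands on the console well beyond the carton.
- end_left (a joint): end flap on the carton's +y rim, hinge line at carton y = 118, z = 102, along x; 140 wide, 70 from hinge to free edge; stiff hinge: it stays where it is left and takes about 1 N at its free edge to fold. Joint value in rad: 0 = folded flat over the carton, about 1.57 = upright, more = leaning outwards (stop at 2.4)
- end_left_edge (a point): middle of that flap's free edge, mid-thickness
- end_right (a joint): end flap on the carton's -y rim, hinge line at carton y = -118, z = 102, along x; 140 wide, 70 from hinge to free edge; stiff hinge: it stays where it is left and takes about 1 N at its free edge to fold. Joint value in rad: 0 = folded flat over the carton, about 1.57 = upright, more = leaning outwards (stop at 2.4)
- end_right_edge (a point): middle of that flap's free edge, mid-thickness
- long_plain (a joint): plain long flap on the carton's -x rim (the robot's side), hinge line at carton x = -73, z = 107, along y; 236 wide, 75 from hinge to free edge; stiff hinge: it stays where it is left and takes about 1 N at its free edge to fold. Joint value in rad: 0 = folded flat over the carton, about 1.57 = upright, more = leaning outwards (stop at 2.4)
- long_plain_edge (a point): middle of that flap's free edge, mid-thickness
- long_stud (a joint): long flap with the stud, on the carton's +x rim (the far side), hinge line at carton x = 73, z = 112, along y; 236 wide, 90 from hinge to free edge; stiff hinge: it stays where it is left and takes about 1 N at its free edge to fold. Joint value in rad: 0 = folded flat over the carton, about 1.57 = upright, more = leaning outwards (stop at 2.4)
- long_stud_edge (a point): middle of that flap's free edge, mid-thickness
- stud (a joint): black round closing stud on the outer face of the far long flap, at the middle of its width, 72 from the hinge; head 32 across, its top 13 above the flap's face when out. Value in m: 0 = out, 0.008 = pressed fully home, head almost on the flap; it takes about 6 N and stays where it is left. Fold the flap by its bare face or edge, not by the stud
- stud_top (a point): centre of the top of the stud's head; its z points along the flap's outward normal (up when the flap is closed)
- dish: round black hard-silicone dish standing on the console, 160 across the rim, 22 high, flat floor 4 thick and about 136 across inside; loose; 0.35 kg; origin: centre of its underside
- bangle: rigid bangle of wood-look resin beads, a ring of 12 beads 18 thick on a circle of 64 diameter (82 across outside, clear hole 46), 18 high, lying on the carton's floor at the start; pinch it across the bead thickness; 0.05 kg; origin: centre of the ring at its underside, z along the ring's axis
- jar: bystander: small amber glass jar, 64 across, 80 high; origin: centre of its underside; loose
Things that resemble listed ones, but are neither listed nor needed, are in the scene too. Of the things that look like the bangle, the smallest one is meant.

How it is judged:
By the outcome, as a careful person would: the job done as asked, in the order asked, and still so for the second after the job is handed in, with the robot touching nothing.
Of clip0, clip1, bell0, bell1 only 2 to 4 are there at a start; the rules pass over those that are not, and their reading is None.
At some moment in a run one of bangle may be knocked a few centimetres aside while the robot is not near it.
Once in a run the grip may slacken for a moment while it holds something.
It also fails if it takes over 210 s, if anything falls off the work surface, if the arm or the gripper's body presses on something with over 40 N, if the wrist force passes 120 N, or if a joint passes its speed limit or range.

### The arm

A 6-joint arm with a two-finger parallel gripper is mounted at the origin on the work surface. World frame = base frame: x ahead of the robot, y to its left, z up, the work surface at z = 0. Lengths are in m, angles in rad, forces in N, time in s.
With the tool pointing down it reaches from about 0.35 to 0.775 m from the base axis. Payload 5.5 kg.
Tool frame: the origin (TCP) lies at the centre of the arm's flange, where the gripper is bolted on; the fingertips stand 173 mm ahead of it and the grasp point (between the pads) lies 155 mm ahead of it; x points along the fingers, z is the direction in which the jaws open and shut, and the axes are right-handed (so a half turn about x gives the same grasp; the last joint's range is limited). The gripper opens to 85 mm and grips with 20 to 120 N. Pads are 22 mm wide; open, the fingers measure 114 mm over their backs; the gripper's body (76 mm by 85 mm) begins 54 mm behind the grasp point. The pads swing forward as they close: fully open they stand 13 mm farther back than shut.
Start: joints at [-1.472, 0.313, 0.046, 1.304, 0, 1.431], TCP at [0.136, -0.559, 0.405] pointing down, gripper open.
Joint ranges: [-2.76, 2.76], [-0.86, 1.69], [-1.03, 1.26], [-2.2, 2.34], [-1.47, 1.5], [-3.14, 3.14]. Speed limits (rad/s): [2.57, 2.57, 3.14, 3.14, 3.14, 3.14].

### API

Orientations are given as [roll, pitch, yaw] about the fixed x, y, z axes, in that order (R = Rz(yaw) Ry(pitch) Rx(roll)).
In Python, from plant import manip gives the robot as it stands. The module is installed in compiled form; this text tells all that it offers.
- The arm moves only by the tool move_arm, never from a script. Its argument "rows" is a list of rows, each a list of 7 numbers: the shift along the tool's x, y, z in cm, then the turn, a rotation vector about the tool's x, y, z in degrees, then the opening, from -1 (shut) to 1 (fully open), so that 0 is half open. A call has 1 to 20 rows; each row shifts and turns the pose as measured when the row begins, along the tool's axes as they then stand; what a row does not reach is not made up. A row lasts 1/8 s, in which the tool goes at most 62.5 mm and 10.7 degrees, less where a joint would pass 70% of its speed; a pose out of reach is approached as far as the arm can. A call with a gripper value outside its range is refused whole. The fingers move at their own pace and stop on an object; "newtons" is the grip in N (left out, the last holds). Time passes only in rows, so rows that do not move let the fingers close. It gives the time, the measured TCP pose, the force and the opening at its end, in the units of the state.
- manip.observe(): the state, without advancing time (a new reading comes with each control period).
- manip.get_image(name): name is "scene" or "top" or "wrist"; returns the picture (480x640x3 uint8, red, green, blue); there is no depth.
- manip.get_calibration(name): a dict with "fovy" (degrees; the focal length in pixels is half the picture's height over the tangent of half this angle, whatever the lens; pixels are square), "cx", "cy" (the principal point, pixels), "position" and "rotation" of the camera in the world. Camera axes: x right, y down, z forward; pixel columns grow to the right and rows downward; lengths in m; the calibration is good to about 2 mm. A picture is of the moment at which its call begins: read the wrist's pose just before it. get_calibration takes no time and is no camera call; for the wrist camera it gives the pose at the moment of the call.
- manip.finish_job(): hands the job in, once; it reports no verdict.
The state is a dict: "time": time; "joint_pos": joint angles; "qd": joint speeds; "effort": joint torques, N m; "position": TCP position; "ee_rot": TCP orientation; "force": force on the tool from outside, world axes, zero at the start; "wrist_torque": the same for the moment, N m; "grip_width": opening from 0.0 (shut) to 1.0 (fully open).
Only numpy, scipy, OpenCV 4.12 (cv2) and the standard library are available. Lean on these libraries where they do the work, as an engineer would, in place of code of your own. Each camera call takes 0.05 s, during which the arm holds its last target. There are 200 camera calls.

## Working session

There is one attempt and no reset: what is moved stays moved. The work goes in short steps, Python scripts to look and compute and a tool call to move; the robot and the scene stay as the last step left them, time stands still between calls to the robot, and variables do not carry over. Pictures are saved under pics/ and viewed, about 12 in all and at most 16, crops included, and the job is handed in when it is done.

Besides the shell and the picture viewer there is one more tool, called after ">>>" as a command line: name --pt "numbers of a row" for each row, then --argument value for the rest. move_arm: Moves the arm, as the interface text tells. Its arguments: {"type":"object","properties":{"rows":{"type":"array"},"newtons":{"type":"number"}},"required":["rows"]}

```bash
mkdir -p pics; cat > h.py <<'E'
import numpy as np, cv2
from plant import manip
from scipy.spatial.transform import Rotation as R
def grab(n,f):
    c=manip.get_calibration(n); im=manip.get_image(n); cv2.imwrite(f'pics/{f}.png',im[:,:,::-1]); np.savez(f'pics/{f}.npz',f=240/np.tan(np.radians(c['fovy']/2)),cx=c['cx'],cy=c['cy'],p=c['position'],R=c['rotation']); return im
def ray(f,u,v):
    c=np.load(f'pics/{f}.npz'); Rm=np.array(c['R']); 
    if Rm.shape!=(3,3): Rm=R.from_euler('xyz',Rm).as_matrix()
    return c['p'],Rm@np.array([(u-c['cx'])/c['f'],(v-c['cy'])/c['f'],1])
def pt(f,u,v,z):
    p,d=ray(f,u,v); return p+d*(z-p[2])/d[2]
def proj(f,P):
    c=np.load(f'pics/{f}.npz'); q=(np.array(P)-c['p'])@c['R']; return q[:2]/q[2]*c['f']+[c['cx'],c['cy']]
def st():
    s=manip.observe(); print({k:np.round(s[k],3).tolist() for k in ('time','position','ee_rot','force','grip_width','joint_pos')})
def delta(pos,rot=None):
    """shift (cm) and turn (deg) in tool axes to TCP pos, rpy"""
    s=manip.observe(); M=R.from_euler('xyz',s['ee_rot']); print('cm',np.round(M.inv().apply(np.array(pos)-s['position'])*100,2), 'deg',None if rot is None else np.round((M.inv()*R.from_euler('xyz',rot)).as_rotvec(degrees=True),1))
E
python3 - <<'E'
from h import *
st()
for n in('scene','top','wrist'):
    grab(n,n+'0'); c=manip.get_calibration(n); print(n,c)
E
```

```text
{'time': 0.0, 'position': [0.136, -0.558, 0.404], 'ee_rot': [3.009, 1.569, 1.677], 'force': [-0.567, 0.116, 0.178], 'grip_width': 1.0, 'joint_pos': [-1.472, 0.314, 0.045, 1.304, -0.0, 1.431]}
scene {'fovy': 45.556699995069565, 'cx': 320.7837692164617, 'cy': 243.1180228831187, 'position': array([ 1.38661304, -0.11366735,  0.95382848]), 'rotation': array([-2.35770352, -0.01710948,  1.39310706])}
top {'fovy': 55.109727301382605, 'cx': 325.7116135852543, 'cy': 242.05607076168337, 'position': array([0.38365948, 0.05760672, 1.03479485]), 'rotation': array([-2.96128626, -0.01147069, -1.55711447])}
wrist {'fovy': 71.04988618560337, 'cx': 323.4030381851334, 'cy': 244.78075939489048, 'position': array([ 0.20877505, -0.54125196,  0.37338007]), 'rotation': array([ 2.84261574e+00,  1.76779171e-03, -1.33052342e+00])}
```

```bash
sed -i "s/R=c\['rotation'\])/R=R.from_euler('xyz',c['rotation']).as_matrix())/" h.py; python3 - <<'E'
import numpy as np
from scipy.spatial.transform import Rotation as R
for n in('scene0','top0','wrist0'):
    c=dict(np.load(f'pics/{n}.npz')); c['R']=R.from_euler('xyz',c['R']).as_matrix(); np.savez(f'pics/{n}.npz',**c)
E
```

```text
(no output)
```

View pics/top0.png

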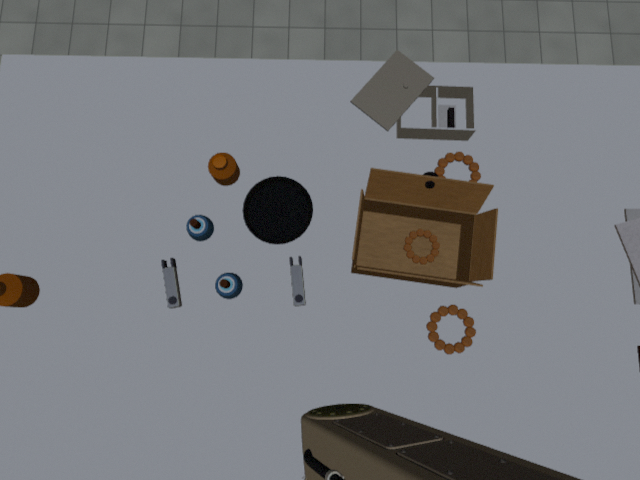

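View pics/scene0.png

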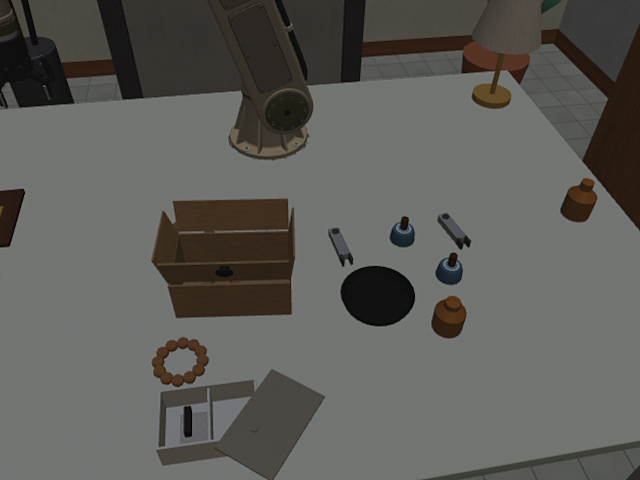

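```bash
python3 - <<'E'
from h import *
im=cv2.imread('pics/top0.png')
a=cv2.resize(im[160:300,340:510],None,fx=4,fy=4,interpolation=cv2.INTER_CUBIC)
b=cv2.resize(im[195:325,150:320],None,fx=2,fy=2,interpolation=cv2.INTER_CUBIC)
a=cv2.convertScaleAbs(a,alpha=1.8)
cv2.imwrite('pics/crop1.png',a)
for n,u,v,z in[('bangle',421,246,.015),('ring2',457,175,.01),('ring3',451,329,.01),('dish',278,210,.022),('clipA',172,285,.022),('clipB',298,281,.022),('jar',223,165,.08),('bellA',194,223,.066),('bellB',225,284,.066),('studc',430,181,.13)]:
    print(n,pt('top0',u,v,z).round(3))
E
```

```text
bangle [ 0.564 -0.167  0.015]
ring2 [ 0.735 -0.256  0.01 ]
ring3 [ 0.381 -0.229  0.01 ]
dish [0.641 0.158 0.022]
clipA [0.467 0.384 0.022]
clipB [0.48  0.108 0.022]
jar [0.724 0.274 0.08 ]
bellA [0.598 0.333 0.066]
bellB [0.468 0.259 0.066]
studc [ 0.68  -0.163  0.13 ]
```

View pics/crop1.png

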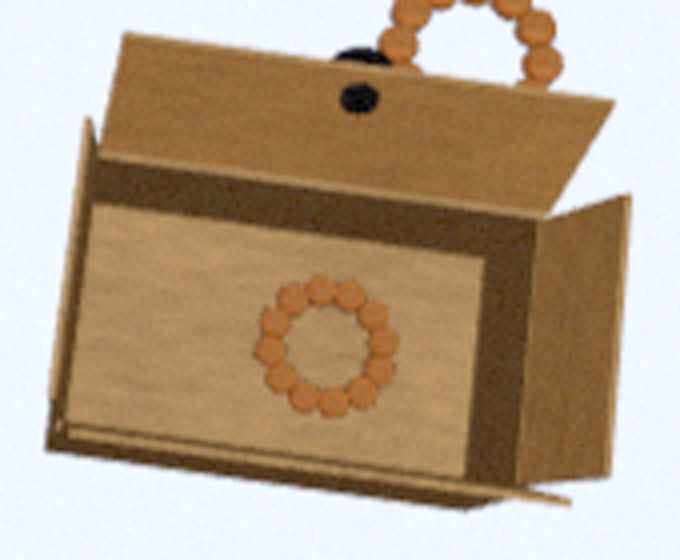

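```bash
python3 - <<'E'
from h import *
L=lambda u,v,z:pt('top0',340+u/4,160+v/4,z)
A=[L(95,157,.112),L(547,217,.112),L(92,205,.004),L(485,258,.004)]
loc=np.array([[.073,.118],[.073,-.118],[.071,.116],[.071,-.116]])
for a in A: print(a.round(3))
W=np.array(A)[:,:2]
for i in(0,2):
    d=W[i]-W[i+1]; print('len',np.linalg.norm(d),'yaw',np.degrees(np.arctan2(-d[0],d[1])))
cw=W.mean(0);cl=loc.mean(0);H=(loc-cl).T@(W-cw);th=np.arctan2(H[0,1]-H[1,0],H[0,0]+H[1,1])
Rm=np.array([[np.cos(th),-np.sin(th)],[np.sin(th),np.cos(th)]]);o=cw-Rm@cl
print('carton',o,np.degrees(th), 'bangle local',Rm.T@(pt('top0',340+327/4,160+347/4,.013)[:2]-o))
def w(x,y,z): return [*(o+Rm@[x,y]),z]
im=cv2.imread('pics/top0.png')
# clips: bright grey / dark masks
def show(c): return
for n,P in dict(nearL=w(-.073,.118,.107),nearR=w(-.073,-.118,.107),flL=w(-.071,.116,.004),botR=w(-.075,-.12,0),botL=w(-.075,.12,0)).items(): 
    p=proj('top0',P); print(n,(p-[340,160])*4, proj('scene0',P))
hsv=cv2.cvtColor(im,cv2.COLOR_BGR2HSV)
blue=cv2.inRange(hsv,(95,70,30),(125,255,255)); 
for c in cv2.findContours(blue,0,2)[0]:
    if cv2.contourArea(c)>80: (x,y),r=cv2.minEnclosingCircle(c); print('blue',x,y,r,cv2.contourArea(c),'->',pt('top0',x,y,.01).round(3))
for x0,y0,x1,y1 in((155,250,190,315),(284,250,312,312)):
    g=im[y0:y1,x0:x1].astype(int); m=(np.abs(g-np.median(im[300:400,50:150].reshape(-1,3),0)).sum(2)>70).astype(np.uint8)
    cs=cv2.findContours(m,0,2)[0]; c=max(cs,key=cv2.contourArea)+[x0,y0]; r=cv2.minAreaRect(c); b=cv2.boxPoints(r)
    print('clip',r,[pt('top0',*q,.011).round(3)[:2].tolist() for q in b])
m=cv2.inRange(im,(0,0,0),(40,40,40))[150:270,230:330]; c=max(cv2.findContours(m,0,2)[0],key=cv2.contourArea); (x,y),r=cv2.minEnclosingCircle(c); print('dish',x+230,y+150,r,pt('top0',x+230,y+150,.022))
E
```

```text
[ 0.644 -0.028  0.112]
[ 0.615 -0.263  0.112]
[ 0.645 -0.037  0.004]
[ 0.618 -0.263  0.004]
len 0.23579371883112682 yaw -6.858523549434578
len 0.2280327505839199 yaw -6.961949417704283
carton [ 0.55905364 -0.13904495] -6.900161846772939 bangle local [ 0.00719949 -0.02900293]
nearL [ 64.312432  431.1751706] [287.19886486 227.77759789]
nearR [526.71424462 493.78806999] [176.00892172 230.78229237]
flL [ 54.29003556 450.88675113] [287.44203847 261.27422153]
botR [468.48502298 515.03508105] [182.90242787 264.3384175 ]
botL [ 45.89416188 457.72682213] [289.21114345 261.13966966]
blue 228.5 284.5 13.285429954528809 486.5 -> [0.471 0.263 0.01 ]
blue 199.58433532714844 226.8614501953125 13.463991165161133 491.0 -> [0.601 0.335 0.01 ]
clip ((171.04747009277344, 282.9076843261719), (49.931583404541016, 14.69711685180664), 81.67434692382812) [[0.525, 0.418], [0.531, 0.386], [0.421, 0.363], [0.416, 0.394]]
clip ((297.0, 281.0), (49.61358642578125, 12.493931770324707), 84.80557250976562) [[0.535, 0.132], [0.538, 0.104], [0.428, 0.091], [0.425, 0.119]]
dish 277.6470603942871 210.0 34.367591857910156 [0.64049068 0.15835457 0.022     ]
```

```bash
python3 - <<'E'
import cv2,numpy as np
im=cv2.imread('pics/top0.png'); s=cv2.imread('pics/scene0.png')
b=cv2.resize(im[195:325,150:320],None,fx=3,fy=3,interpolation=cv2.INTER_CUBIC)
c=cv2.resize(s[190:325,145:305],(510,430),interpolation=cv2.INTER_CUBIC)
cv2.imwrite('pics/crop2.png',cv2.convertScaleAbs(np.vstack([b[:, :510],np.full((10,510,3),0,np.uint8),c])[:600+0],alpha=1.8))
E
```

```text
(no output)
```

View pics/crop2.png

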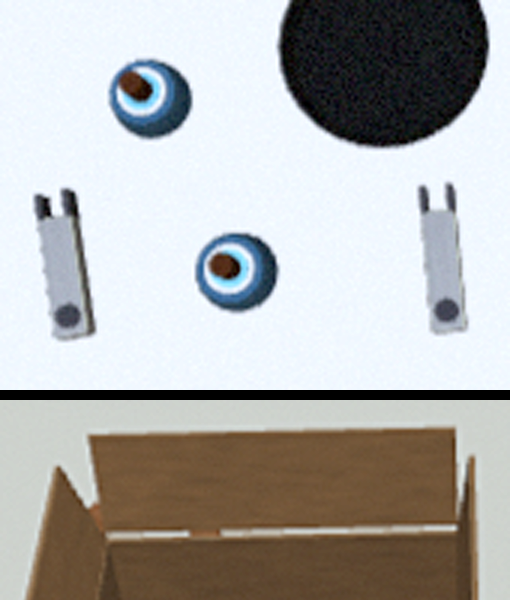

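```bash
cat >> h.py <<'E'
O=np.array([.559,-.139]); TH=np.radians(-6.9)
def C(x,y,z):
    """carton local mm -> world m"""
    c,s=np.cos(TH),np.sin(TH); x,y=x/1000,y/1000
    return np.array([O[0]+c*x-s*y,O[1]+s*x+c*y,z/1000])
def down(jaw):
    """rpy with tool down, jaw axis at world angle jaw (deg), nearer of the two"""
    M=R.from_euler('xyz',manip.observe()['ee_rot']); best=None
    for k in(0,180):
        a=np.radians(jaw+k); z=np.array([np.cos(a),np.sin(a),0]); x=np.array([0,0,-1.]); T=R.from_matrix(np.c_[x,np.cross(z,x),z])
        m=(M.inv()*T).magnitude()
        if best is None or m<best[0]: best=(m,T)
    return best[1].as_euler('xyz')
def go(xyz_tip,jaw=None):
    """delta for fingertips(0.173) at xyz"""
    p=np.array(xyz_tip)+[0,0,.173]; delta(p,None if jaw is None else down(jaw))
E
python3 - <<'E'
from h import *
print(R.from_euler('xyz',manip.observe()['ee_rot']).as_matrix().round(2))
go(C(7,3,235),90-6.9)
E
```

```text
[[-0.    0.97  0.24]
 [ 0.    0.24 -0.97]
 [-1.    0.   -0.  ]]
cm [ -0.35  51.79 -30.8 ] deg [20.6 -0.1  0. ]<stdin>:3: UserWarning: Gimbal lock detected. Setting third angle to zero since it is not possible to uniquely determine all angles.
```

>>> move_arm --pt "0 4.7 -2.8 0 0 0 0" --pt "0 4.7 -2.8 0 0 0 0" --pt "0 4.7 -2.8 0 0 0 0" --pt "0 4.7 -2.8 0 0 0 0" --pt "0 4.7 -2.8 0 0 0 0" --pt "0 4.7 -2.8 0 0 0 0" --pt "0 4.7 -2.8 0 0 0 0" --pt "0 4.7 -2.8 0 0 0 0" --pt "0 4.7 -2.8 0 0 0 0" --pt "0 4.7 -2.8 0 0 0 0" --pt "0 4.7 -2.8 0 0 0 0" --pt "0 0 0 10.3 0 0 0" --pt "0 0 0 10.3 0 0 0" --pt "0 0 0 0 0 0 0" --newtons 40

```text
time: 1.9
position: [0.5793, -0.1235, 0.3993]
ee_rot: [-2.313, 1.565, 2.268]
force: [-0.8, -0.5, 0.0]
grip_width: 0.5
```

```bash
sed -i '1i import warnings; warnings.filterwarnings("ignore")' h.py; python3 - <<'E'
from h import *
st(); go(C(7,3,235),90-6.9); grab('wrist','w1')
E
```

```text
{'time': 1.9, 'position': [0.579, -0.124, 0.399], 'ee_rot': [-2.313, 1.565, 2.268], 'force': [-0.795, -0.505, 0.001], 'grip_width': 0.5, 'joint_pos': [-0.346, 0.351, 0.086, 1.311, 0.003, 2.926]}
cm [-0.87 -1.12  1.49] deg [-0.6 -0.2  0.2]
```

View pics/w1.png

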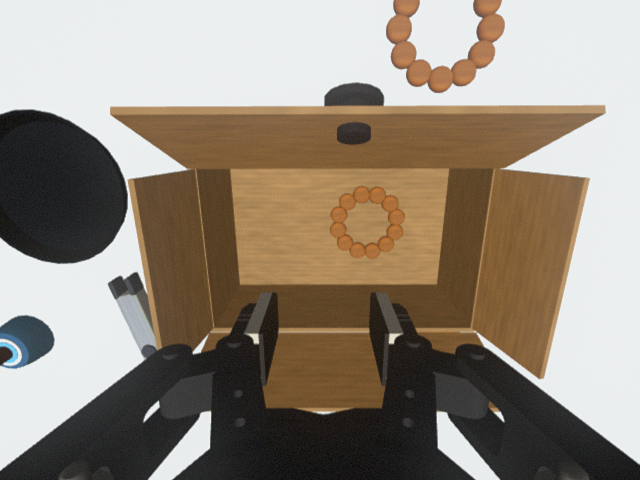

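```bash
python3 - <<'E'
from h import *
def L(P):
    c,s=np.cos(TH),np.sin(TH); d=P[:2]-O; return (np.array([c*d[0]+s*d[1],-s*d[0]+c*d[1]])*1000).round(1)
im=cv2.imread('pics/w1.png'); hsv=cv2.cvtColor(im,cv2.COLOR_BGR2HSV)[180:265,325:410]
m=cv2.inRange(hsv,(5,150,60),(14,255,255)); ys,xs=np.nonzero(m); print(len(xs))
c=max(cv2.findContours(cv2.morphologyEx(m,cv2.MORPH_CLOSE,np.ones((7,7))),0,2)[0],key=cv2.contourArea); (x,y),r=cv2.minEnclosingCircle(c); print(x+325,y+180,r)
b=pt('w1',x+325,y+180,.013); print('bangle',b.round(3),L(b),'rad',np.linalg.norm(pt('w1',x+325+r,y+180,.013)-b))
for n,u,v,z in[('fl',231,169,.004),('fr',449,169,.004),('nl',240,285,.004),('nr',438,285,.004),('hl',190,168,.112),('hr',500,168,.112)]: print(n,L(pt('w1',u,v,z)))
E
```

```text
1970
366.9129180908203 222.07039260864258 37.755126953125
bangle [ 0.563 -0.168  0.013] [  7.4 -28.4] rad 0.04089210856559097
fl [ 64.2 116.4]
fr [  62.2 -114.7]
nl [-69.9 118. ]
nr [ -71.5 -115.5]
hl [ 73.8 117.4]
hr [  71.8 -113.6]
```

>>> move_arm --pt "0 -1.1 1.5 0 0 0 0" --pt "0 0 0 -0.6 0 0 0" --pt "5 0 0 0 0 0 0" --pt "5 0 0 0 0 0 0" --pt "4 0 0 0 0 0 0" --pt "0 0 0 0 0 0 0"

```text
time: 2.7
position: [0.5638, -0.1408, 0.2583]
ee_rot: [2.784, 1.568, 1.099]
force: [-0.8, 0.3, 0.4]
grip_width: 0.499
```

```bash
python3 - <<'E'
from h import *
st(); go(C(7.4,3.6,9),90-6.9)
E
```

```text
{'time': 2.7, 'position': [0.564, -0.141, 0.258], 'ee_rot': [2.784, 1.568, 1.099], 'force': [-0.827, 0.303, 0.436], 'grip_width': 0.499, 'joint_pos': [-0.383, 0.407, -0.188, 0.975, 0.003, 2.873]}
cm [ 7.63  0.24 -0.46] deg [ 0.3 -0.1 -0.1]
```

>>> move_arm --pt "3.8 0.2 -0.4 0 0 0 0" --pt "3.0 0 0 0 0 0 0" --pt "0.8 0 0 0 0 0 0" --pt "0 0 0 0 0 0 -0.9" --pt "0 0 0 0 0 0 -0.9" --pt "0 0 0 0 0 0 -0.9" --pt "0 0 0 0 0 0 -0.9" --newtons 30

```text
time: 3.58
position: [0.5716, -0.1403, 0.1932]
ee_rot: [1.475, 1.552, -0.21]
force: [0.3, 0.4, -0.2]
grip_width: 0.134
```

```bash
python3 - <<'E'
from h import *
st(); go(C(7.4,3.6,9),90-6.9)
E
```

```text
{'time': 3.575, 'position': [0.572, -0.14, 0.193], 'ee_rot': [1.475, 1.552, -0.21], 'force': [0.347, 0.416, -0.178], 'grip_width': 0.134, 'joint_pos': [-0.378, 0.476, -0.261, 0.816, 0.003, 2.878]}
cm [ 1.11 -0.55 -0.35] deg [ 0.4  0.1 -1.1]
```

>>> move_arm --pt "0 0 0 0 0 0 0" --pt "0 0 0 0 0 0 0" --pt "0 0 0 0 0 0 0" --pt "0 -0.5 -0.3 0 0 -1 0" --pt "1.1 0 0 0 0 0 0" --pt "0 0 0 0 0 0 0"

```text
time: 4.32
position: [0.5665, -0.1364, 0.1815]
ee_rot: [-0.236, 1.569, -1.921]
force: [0.3, -0.5, -0.4]
grip_width: 0.499
```

```bash
python3 - <<'E'
from h import *
st(); go(C(7.4,3.6,9),90-6.9); grab('wrist','w2')
E
```

```text
{'time': 4.325, 'position': [0.566, -0.136, 0.182], 'ee_rot': [-0.236, 1.569, -1.921], 'force': [0.31, -0.467, -0.381], 'grip_width': 0.499, 'joint_pos': [-0.374, 0.487, -0.275, 0.808, -0.002, 2.882]}
cm [-0.05  0.03 -0.01] deg [0.4 0.1 0. ]
```

View pics/w2.png

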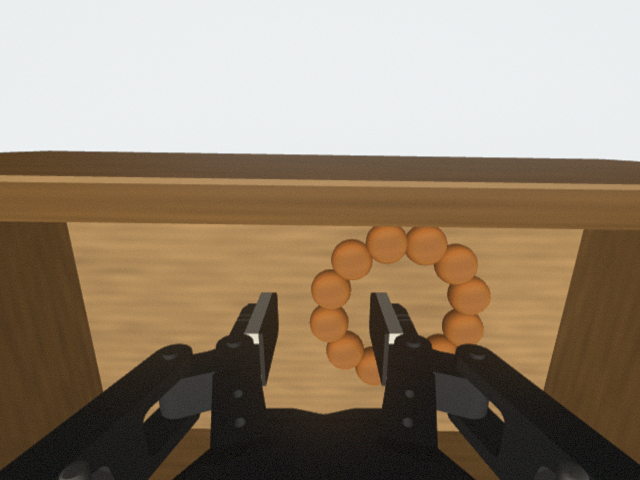

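>>> move_arm --pt "0 0 0 0 0 0 -1" --pt "0 0 0 0 0 0 -1" --pt "0 0 0 0 0 0 -1" --pt "0 0 0 0 0 0 -1" --newtons 30

```text
time: 4.88
position: [0.567, -0.1366, 0.1822]
ee_rot: [0.389, 1.569, -1.296]
force: [-0.2, 0.3, -0.5]
grip_width: 0.183
```

```bash
python3 - <<'E'
from h import *
st(); go(C(7.4,3.6,9),90-6.9)
E
```

```text
{'time': 4.875, 'position': [0.567, -0.137, 0.182], 'ee_rot': [0.389, 1.569, -1.296], 'force': [-0.199, 0.308, -0.485], 'grip_width': 0.183, 'joint_pos': [-0.374, 0.486, -0.274, 0.809, -0.002, 2.882]}
cm [ 0.02 -0.02 -0.03] deg [ 0.4  0.1 -0. ]
```

>>> move_arm --pt "-3 0 0 0 0 0 -1" --pt "-5.5 0 0 0 0 0 -1" --pt "-5.5 0 0 0 0 0 -1" --pt "-5.5 0 0 0 0 0 -1" --pt "-2.5 0 0 -10 0 0 -1" --pt "0 0 0 -10.5 0 0 -1" --pt "0 0 0 -10.5 0 0 -1" --pt "0 0 0 -10.5 0 0 -1" --pt "0 0 0 -10.5 0 0 -1" --pt "0 0 0 -10.5 0 0 -1" --pt "0 0 0 -10.5 0 0 -1" --pt "0 0 0 -10.5 0 0 -1" --pt "0 0 0 -10.5 0 0 -1" --pt "0 0 0 -10.5 0 0 -1" --pt "0 0 0 -10.5 0 0 -1" --pt "0 0 0 -10.5 0 0 -1" --pt "0 0 0 -10.5 0 0 -1" --pt "0 0 0 -10.5 0 0 -1" --pt "0 0 0 0 0 0 -1"

```text
time: 7.25
position: [0.5657, -0.1357, 0.4093]
ee_rot: [-2.267, 1.569, -1.336]
force: [-0.1, -0.1, -0.8]
grip_width: 0.184
```

```bash
python3 - <<'E'
from h import *
st(); print(R.from_euler('xyz',manip.observe()['ee_rot']).as_matrix().round(2)); M=R.from_euler('xyz',manip.observe()['ee_rot']).as_matrix()
# ring centre side: was toward -y with tool z then; tool z at grasp
M0=R.from_euler('xyz',[0.389,1.569,-1.296]).as_matrix(); print('z at grasp',M0[:,2])
s=np.sign(M0[1,2])*-1; off=M[:,2]*s*.032; print('ring off',off)
go(np.array([.640,.158,.2])-off*.9)
E
```

```text
{'time': 7.25, 'position': [0.566, -0.136, 0.409], 'ee_rot': [-2.267, 1.569, -1.336], 'force': [-0.1, -0.098, -0.764], 'grip_width': 0.184, 'joint_pos': [-0.373, 0.325, 0.074, 1.319, -0.001, 0.266]}
[[ 0.  -0.8  0.6]
 [-0.   0.6  0.8]
 [-1.  -0.  -0. ]]
z at grasp [-0.11395599 -0.99348441  0.00166212]
ring off [ 1.90916823e-02  2.56808624e-02 -3.12272706e-05]
cm [ 3.59 11.56 25.13] deg None
```

>>> move_arm --pt "0 2.3 5.0 0 0 0 -1" --pt "0 2.3 5.0 0 0 0 -1" --pt "0 2.3 5.0 0 0 0 -1" --pt "0 2.3 5.0 0 0 0 -1" --pt "0 2.3 5.0 0 0 0 -1" --pt "5 0 0 0 0 0 -1" --pt "5 0 0 0 0 0 -1" --pt "3 0 0 0 0 0 -1" --pt "0 0 0 0 0 0 -1"

```text
time: 8.38
position: [0.6286, 0.1415, 0.2759]
ee_rot: [-1.166, 1.565, -0.271]
force: [-0.1, 0.4, -0.5]
grip_width: 0.181
```

```bash
python3 - <<'E'
from h import *
st(); M=R.from_euler('xyz',manip.observe()['ee_rot']).as_matrix(); off=M[:,2]*.032
go(np.array([.640,.158,.0095])-off*.9); grab('wrist','w3')
E
```

```text
{'time': 8.375, 'position': [0.629, 0.141, 0.276], 'ee_rot': [-1.166, 1.565, -0.271], 'force': [-0.085, 0.369, -0.465], 'grip_width': 0.181, 'joint_pos': [0.097, 0.504, 0.013, 1.074, -0.002, 0.773]}
cm [ 9.34  0.2  -0.9 ] deg None
```

View pics/w3.png

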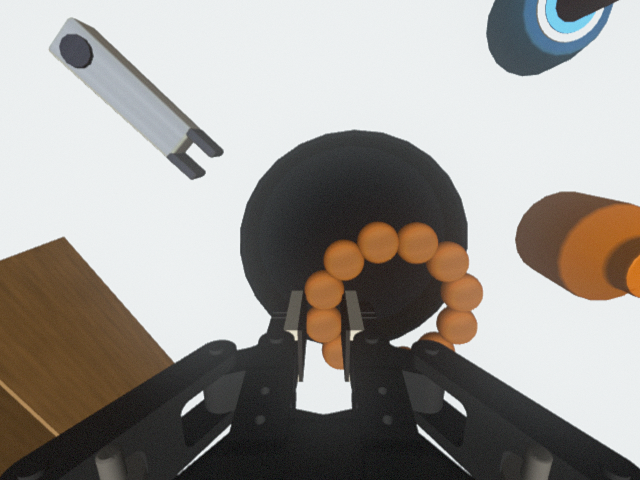

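>>> move_arm --pt "0 0.2 -0.9 0 0 0 -1" --pt "4 0 0 0 0 0 -1" --pt "3.5 0 0 0 0 0 -1" --pt "0 0 0 0 0 0 -1"

```text
time: 8.93
position: [0.6255, 0.1341, 0.2104]
ee_rot: [-0.912, 1.548, -0.022]
force: [0.5, -0.8, 0.3]
grip_width: 0.183
```

```bash
python3 - <<'E'
from h import *
st(); M=R.from_euler('xyz',manip.observe()['ee_rot']).as_matrix(); off=M[:,2]*.032
go(np.array([.640,.158,.0095])-off*.9); print(pt('w3',354,240,.022))
E
```

```text
{'time': 8.925, 'position': [0.625, 0.134, 0.21], 'ee_rot': [-0.912, 1.548, -0.022], 'force': [0.492, -0.751, 0.307], 'grip_width': 0.183, 'joint_pos': [0.086, 0.541, -0.099, 0.908, -0.002, 0.766]}
cm [ 2.82  0.42 -0.15] deg None
[0.63535241 0.16337778 0.022     ]
```

```bash
python3 - <<'E'
from h import *
M=R.from_euler('xyz',manip.observe()['ee_rot']).as_matrix(); off=M[:,2]*.032
go(np.array([.637,.161,.0095])-off*.9,np.degrees(np.arctan2(M[1,2],M[0,2])))
E
```

```text
cm [ 2.81  0.84 -0.11] deg [-0.   0.8  1. ]
```

>>> move_arm --pt "0 0.8 0 0 0.8 1 -1" --pt "1.4 0 0 0 0 0 -1" --pt "1.2 0 0 0 0 0 -1" --pt "0 0 0 0 0 0 -1" --pt "0 0 0 0 0 0 -1"

```text
time: 9.55
position: [0.6211, 0.1395, 0.1889]
ee_rot: [-0.834, 1.563, 0.055]
force: [1.0, 0.8, -0.6]
grip_width: 0.185
```

```bash
python3 - <<'E'
from h import *
M=R.from_euler('xyz',manip.observe()['ee_rot']).as_matrix(); off=M[:,2]*.032
st();go(np.array([.637,.161,.0095])-off*.9,np.degrees(np.arctan2(M[1,2],M[0,2])))
E
```

```text
{'time': 9.55, 'position': [0.621, 0.139, 0.189], 'ee_rot': [-0.834, 1.563, 0.055], 'force': [0.988, 0.757, -0.552], 'grip_width': 0.185, 'joint_pos': [0.095, 0.563, -0.12, 0.88, -0.0, 0.776]}
cm [ 0.65  0.12 -0.21] deg [-0.   0.3  0.3]
```

>>> move_arm --pt "0.6 0 0 0 0.3 0.3 -1" --pt "0 0 0 0 0 0 -1" --pt "0 0 0 0 0 0 -0.25" --pt "0 0 0 0 0 0 -0.25" --pt "0 0 0 0 0 0 -0.25" --pt "-3 0 0 0 0 0 -0.25" --pt "-5 0 0 0 0 0 -0.25" --pt "-5 0 0 0 0 0 -0.2" --pt "0 0 0 0 0 0 0"

```text
time: 10.68
position: [0.6213, 0.1394, 0.3163]
ee_rot: [2.785, 1.57, -2.609]
force: [0.0, -0.9, 0.5]
grip_width: 0.501
```

```bash
python3 - <<'E'
from h import *
st()
b=pt('top0',172.3,300.3,.023);j=pt('top0',169,266.7,.022);print('A',b,j,np.degrees(np.arctan2(*(j-b)[[1,0]])))
b=pt('top0',150+447/3,195+310/3,.023);j=pt('top0',150+438/3,195+211/3,.022);print('B',b,j,np.degrees(np.arctan2(*(j-b)[[1,0]])))
# w3 view of clip B: button (76,51), bar/jaw junction mid ~ (196,142)
b=pt('w3',76,51,.023);j=pt('w3',196,142,.022);print('B w3',b,j,np.linalg.norm(j-b),np.degrees(np.arctan2(*(j-b)[[1,0]])))
go([.471,.110,.12],6.7+90)
E
```

```text
{'time': 10.675, 'position': [0.621, 0.139, 0.316], 'ee_rot': [2.785, 1.57, -2.609], 'force': [0.001, -0.857, 0.535], 'grip_width': 0.501, 'joint_pos': [0.095, 0.469, 0.059, 1.162, -0.0, 0.776]}
A [0.43408157 0.38078274 0.023     ] [0.50766821 0.39376117 0.022     ] 10.002355051010717
B [0.44229593 0.10519989 0.023     ] [0.51495996 0.1136427  0.022     ] 6.627456517088704
B w3 [0.44138483 0.10600122 0.023     ] [0.52109542 0.12423644 0.022     ] 0.08177592071250248 12.88569322559979
cm [  2.34   9.82 -11.75] deg [-45.7  -0.   -0. ]
```

>>> move_arm --pt "0 3.3 -3.9 0 0 0 0" --pt "0 3.3 -3.9 0 0 0 0" --pt "0 3.2 -3.9 0 0 0 0" --pt "0 0 0 -9 0 0 0" --pt "0 0 0 -9 0 0 0" --pt "0 0 0 -9 0 0 0" --pt "0 0 0 -9 0 0 0" --pt "0 0 0 -8 0 0 0" --pt "1.5 0 0 0 0 0 0" --pt "0 0 0 0 0 0 0"

```text
time: 11.92
position: [0.4619, 0.109, 0.2922]
ee_rot: [1.559, 1.558, -3.041]
force: [0.4, 0.3, 1.1]
grip_width: 0.497
```

```bash
python3 - <<'E'
from h import *
st(); grab('wrist','w4'); grab('top','t4')
go([.471,.110,.006],9+90)
im=cv2.imread('pics/w4.png'); 
m=cv2.inRange(cv2.cvtColor(im,cv2.COLOR_BGR2HSV),(0,0,0),(180,60,175))
a=cv2.imread('pics/t4.png')[140:330,130:350]
cv2.imwrite('pics/v4.png',np.hstack([cv2.resize(im,(400,300)),cv2.convertScaleAbs(cv2.resize(a,(347,300)),alpha=1.8)]))
E
```

```text
{'time': 11.925, 'position': [0.462, 0.109, 0.292], 'ee_rot': [1.559, 1.558, -3.041], 'force': [0.356, 0.253, 1.146], 'grip_width': 0.497, 'joint_pos': [0.062, 0.195, -0.397, 0.991, -0.0, -0.05]}
cm [11.43 -0.97  0.  ] deg [-2.6  0.  -0.6]
```

View pics/v4.png

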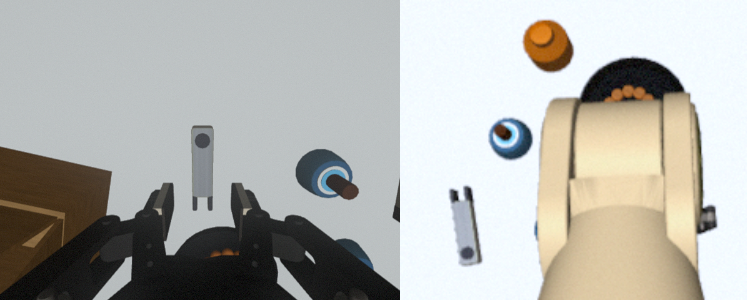

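>>> move_arm --pt "0 -1 0 0 0 -0.6 0" --pt "5 0 0 0 0 0 0" --pt "4 0 0 0 0 0 0" --pt "1 0 0 0 0 0 0" --pt "0 0 0 0 0 0 0"

```text
time: 12.65
position: [0.4784, 0.1106, 0.1948]
ee_rot: [-1.604, 1.559, 0.079]
force: [-0.0, 0.8, 0.4]
grip_width: 0.495
```

```bash
python3 - <<'E'
from h import *
st(); go([.471,.110,.006],6.7+90)
E
```

```text
{'time': 12.65, 'position': [0.478, 0.111, 0.195], 'ee_rot': [-1.604, 1.559, 0.079], 'force': [-0.042, 0.83, 0.421], 'grip_width': 0.495, 'joint_pos': [0.063, 0.319, -0.507, 0.733, 0.0, -0.049]}
cm [1.57 0.76 0.02] deg [-0.3 -0.   0.7]
```

>>> move_arm --pt "0 0.7 0 0 0 0.7 0" --pt "1.5 0 0 0 0 0 0" --pt "0 0 0 0 0 0 0" --pt "0 0 0 0 0 0 -1" --pt "0 0 0 0 0 0 -1" --pt "0 0 0 0 0 0 -1" --pt "0 0 0 0 0 0 -1" --pt "-4 0 0 0 0 0 -1" --pt "-6 0 0 0 0 0 -1" --pt "-6 0 0 0 0 0 -1" --pt "-6 0 0 0 0 0 -1" --pt "0 0 0 0 0 0 -1" --newtons 60

```text
time: 14.15
position: [0.4709, 0.1098, 0.407]
ee_rot: [-2.457, 1.57, -0.774]
force: [0.1, 0.1, -1.9]
grip_width: 0.284
```

```bash
python3 - <<'E'
from h import *
st(); go(C(-9,-24,210),90-6.9)
E
```

```text
{'time': 14.15, 'position': [0.471, 0.11, 0.407], 'ee_rot': [-2.457, 1.57, -0.774], 'force': [0.133, 0.131, -1.872], 'grip_width': 0.284, 'joint_pos': [0.063, 0.135, -0.176, 1.259, -0.0, -0.049]}
cm [  2.41  -4.54 -27.84] deg [13.3 -0.   0. ]
```

>>> move_arm --pt "0 -0.8 -4.7 0 0 0 -1" --pt "0 -0.8 -4.7 0 0 0 -1" --pt "0 -0.8 -4.7 0 0 0 -1" --pt "0 -0.8 -4.7 0 0 0 -1" --pt "0 -0.7 -4.6 0 0 0 -1" --pt "0 -0.7 -4.6 0 0 0 -1" --pt "0 0 0 6.7 0 0 -1" --pt "0 0 0 6.6 0 0 -1" --pt "0 0 0 0 0 0 -1"

```text
time: 15.28
position: [0.5481, -0.1715, 0.3894]
ee_rot: [1.294, 1.549, 2.741]
force: [-0.4, 0.3, -2.2]
grip_width: 0.283
```

```bash
python3 - <<'E'
from h import *
st(); go(C(-9,-24,12),90-6.9)
E
```

```text
{'time': 15.275, 'position': [0.548, -0.172, 0.389], 'ee_rot': [1.294, 1.549, 2.741], 'force': [-0.381, 0.29, -2.225], 'grip_width': 0.283, 'joint_pos': [-0.443, 0.328, 0.029, 1.294, -0.001, -0.319]}
cm [20.45 -0.23  0.84] deg [-0.2  0.3 -1.2]
```

>>> move_arm --pt "0 -0.2 0.8 0 0 -1.2 -1" --pt "5 0 0 0 0 0 -1" --pt "5 0 0 0 0 0 -1" --pt "4 0 0 0 0 0 -1" --pt "0 0 0 0 0 0 -1"

```text
time: 15.9
position: [0.5517, -0.159, 0.2451]
ee_rot: [-0.57, 1.562, 0.888]
force: [-0.2, -0.2, -1.0]
grip_width: 0.288
```

```bash
python3 - <<'E'
from h import *
st(); go(C(-9,-24,12),90-6.9)
E
```

```text
{'time': 15.9, 'position': [0.552, -0.159, 0.245], 'ee_rot': [-0.57, 1.562, 0.888], 'force': [-0.246, -0.226, -0.999], 'grip_width': 0.288, 'joint_pos': [-0.422, 0.406, -0.227, 0.936, 0.008, -0.309]}
cm [ 6.01  0.44 -0.36] deg [0.4 0.4 0.3]
```

>>> move_arm --pt "3 0.4 -0.3 0 0.3 0.3 -1" --pt "2 0 0 0 0 0 -1" --pt "0.9 0 0 0 0 0 -1" --pt "0 0 0 0 0 0 -1" --pt "0 0 0 0 0 0 -1"

```text
time: 16.52
position: [0.5518, -0.1609, 0.1934]
ee_rot: [-1.709, 1.558, -0.246]
force: [-0.2, -0.1, -1.7]
grip_width: 0.285
```

```bash
python3 - <<'E'
from h import *
st(); go(C(-9,-24,12),90-6.9)
E
```

```text
{'time': 16.525, 'position': [0.552, -0.161, 0.193], 'ee_rot': [-1.709, 1.558, -0.246], 'force': [-0.246, -0.146, -1.696], 'grip_width': 0.285, 'joint_pos': [-0.424, 0.456, -0.294, 0.809, 0.002, -0.317]}
cm [ 0.83  0.46 -0.13] deg [ 0.8 -0.1  0.7]
```

>>> move_arm --pt "0.4 0.4 0 0 0 0.7 -1" --pt "0.5 0 0 0 0 0 -1" --pt "0 0 0 0 0 0 -1" --pt "0 0 0 0 0 0 -0.1" --pt "0 0 0 0 0 0 -0.1" --pt "0 0 0 0 0 0 -0.1" --pt "-5 0 0 0 0 0 -0.1" --pt "-6 0 0 0 0 0 -0.1" --pt "-6 0 0 0 0 0 0" --pt "-4 0 0 0 0 0 0" --pt "0 0 0 0 0 0 0"

```text
time: 17.9
position: [0.5478, -0.1604, 0.4021]
ee_rot: [-2.508, 1.568, -1.044]
force: [0.9, -0.5, -0.4]
grip_width: 0.503
```

```bash
python3 - <<'E'
from h import *
st(); go([.463,.386,.12],100); grab('wrist','w5')
E
```

```text
{'time': 17.9, 'position': [0.548, -0.16, 0.402], 'ee_rot': [-2.508, 1.568, -1.044], 'force': [0.941, -0.468, -0.402], 'grip_width': 0.503, 'joint_pos': [-0.425, 0.304, 0.027, 1.291, -0.002, -0.318]}
cm [10.74 14.3  53.44] deg [-16.1  -0.2   0.1]
```

>>> move_arm --pt "0 1.3 4.9 0 0 0 0" --pt "0 1.3 4.9 0 0 0 0" --pt "0 1.3 4.9 0 0 0 0" --pt "0 1.3 4.9 0 0 0 0" --pt "0 1.3 4.9 0 0 0 0" --pt "0 1.3 4.9 0 0 0 0" --pt "0 1.3 4.9 0 0 0 0" --pt "0 1.3 4.9 0 0 0 0" --pt "0 1.3 4.8 0 0 0 0" --pt "0 1.3 4.7 0 0 0 0" --pt "0 1.3 4.7 0 0 0 0" --pt "0 0 0 -8 0 0 0" --pt "3 0 0 -8 0 0 0" --pt "5 0 0 0 0 0 0" --pt "1.5 0 0 0 0 0 0" --pt "0 0 0 0 0 0 0"

```text
time: 19.95
position: [0.4501, 0.4005, 0.2678]
ee_rot: [1.732, 1.523, -2.801]
force: [0.1, 0.0, 0.5]
grip_width: 0.496
```

```bash
python3 - <<'E'
from h import *
st(); grab('wrist','w6')
go([.463,.386,.006],100)
im=cv2.imread('pics/w6.png'); 
a=cv2.imread('pics/w5.png')
cv2.imwrite('pics/v6.png',np.hstack([cv2.resize(im,(400,300)),cv2.resize(a,(400,300))]))
E
```

```text
{'time': 19.95, 'position': [0.45, 0.401, 0.268], 'ee_rot': [1.732, 1.523, -2.801], 'force': [0.123, 0.046, 0.493], 'grip_width': 0.496, 'joint_pos': [0.591, 0.459, -0.082, 1.076, 0.012, 0.411]}
cm [ 8.9  -1.41 -1.59] deg [ 0.3 -0.4 -2.7]
```

View pics/v6.png

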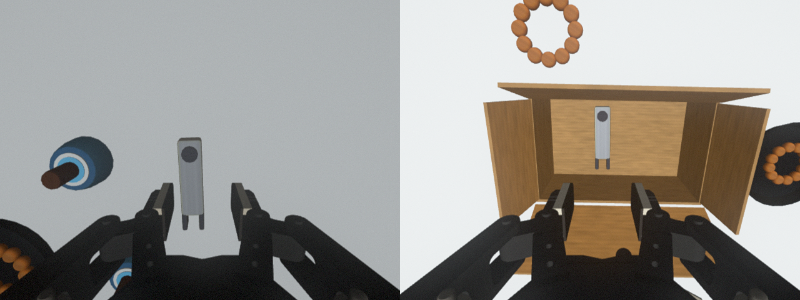

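```bash
python3 - <<'E'
from h import *
e=pt('w6',189*1.6,138*1.6,.022);j=pt('w6',193*1.6,214.5*1.6,.022); print(e,j,np.linalg.norm(j-e)); yaw=np.degrees(np.arctan2(*(j-e)[[1,0]])); c=(e+j)/2; print(yaw,c)
go([c[0],c[1],.006],yaw+90)
E
```

```text
[0.41667852 0.37811332 0.022     ] [0.50483463 0.39761519 0.022     ] 0.0902874481533599
12.474060900341735 [0.46075658 0.38786426 0.022     ]
cm [ 8.9  -1.23 -1.37] deg [-2.2 -0.4 -2.7]
```

Length 90 mm confirms the measurement. Correct, descend.

>>> move_arm --pt "0 -1.2 -1.4 0 -0.4 -2.7 0" --pt "0 0 0 -2.2 0 0 0" --pt "4 0 0 0 0 0 0" --pt "3 0 0 0 0 0 0" --pt "0 0 0 0 0 0 0"

```text
time: 20.62
position: [0.467, 0.3893, 0.2]
ee_rot: [-1.357, 1.563, 0.433]
force: [0.3, 0.4, 0.6]
grip_width: 0.499
```

```bash
python3 - <<'E'
from h import *
st(); go([.461,.388,.006],12.3+90)
E
```

```text
{'time': 20.625, 'position': [0.467, 0.389, 0.2], 'ee_rot': [-1.357, 1.563, 0.433], 'force': [0.343, 0.441, 0.575], 'grip_width': 0.499, 'joint_pos': [0.563, 0.505, -0.191, 0.868, -0.001, 0.344]}
cm [2.1  0.63 0.  ] deg [0.2 0.1 0.4]
```

>>> move_arm --pt "1 0.6 0 0 0 0.4 0" --pt "1.1 0 0 0 0 0 0" --pt "0 0 0 0 0 0 0" --pt "0 0 0 0 0 0 -1" --pt "0 0 0 0 0 0 -1" --pt "0 0 0 0 0 0 -1" --pt "0 0 0 0 0 0 -1" --pt "-4 0 0 0 0 0 -1" --pt "-6 0 0 0 0 0 -1" --pt "-6 0 0 0 0 0 -1" --pt "-6 0 0 0 0 0 -1" --pt "0 0 0 0 0 0 -1"

```text
time: 22.12
position: [0.461, 0.3876, 0.4066]
ee_rot: [-0.653, 1.568, 1.137]
force: [0.7, 0.6, -2.0]
grip_width: 0.287
```

```bash
python3 - <<'E'
from h import *
st(); go(C(-9,24,210),90-6.9)
E
```

```text
{'time': 22.125, 'position': [0.461, 0.388, 0.407], 'ee_rot': [-0.653, 1.568, 1.137], 'force': [0.724, 0.571, -1.957], 'grip_width': 0.287, 'joint_pos': [0.566, 0.366, 0.125, 1.328, 0.001, 0.347]}
cm [  2.25   1.92 -50.98] deg [19.4  0.1  0.1]
```

>>> move_arm --pt "0 0.2 -4.9 0 0 0 -1" --pt "0 0.2 -4.9 0 0 0 -1" --pt "0 0.2 -4.9 0 0 0 -1" --pt "0 0.2 -4.9 0 0 0 -1" --pt "0 0.2 -4.9 0 0 0 -1" --pt "0 0.2 -4.9 0 0 0 -1" --pt "0 0.2 -4.8 0 0 0 -1" --pt "0 0.2 -4.8 0 0 0 -1" --pt "0 0.2 -4.8 0 0 0 -1" --pt "0 0.2 -4.8 0 0 0 -1" --pt "0 0 0 9.7 0 0 -1" --pt "0 0 0 9.7 0 0 -1" --pt "0 0 0 0 0 0 -1"

```text
time: 23.75
position: [0.5468, -0.1066, 0.3862]
ee_rot: [1.447, 1.549, 2.891]
force: [-0.0, 0.1, -2.5]
grip_width: 0.287
```

```bash
python3 - <<'E'
from h import *
st(); go(C(-9,24,12),90-6.9)
E
```

```text
{'time': 23.75, 'position': [0.547, -0.107, 0.386], 'ee_rot': [1.447, 1.549, 2.891], 'force': [-0.002, 0.073, -2.533], 'grip_width': 0.287, 'joint_pos': [-0.336, 0.295, -0.024, 1.273, -0.002, -0.209]}
cm [20.1  -1.15 -0.72] deg [-0.4  0.2 -1.3]
```

>>> move_arm --pt "0 -1.1 -0.7 0 0 -1.3 -1" --pt "5 0 0 0 0 0 -1" --pt "5 0 0 0 0 0 -1" --pt "4 0 0 0 0 0 -1" --pt "0 0 0 0 0 0 -1"

```text
time: 24.38
position: [0.5604, -0.1156, 0.2419]
ee_rot: [-1.403, 1.562, 0.054]
force: [-0.2, 0.1, -0.2]
grip_width: 0.286
```

```bash
python3 - <<'E'
from h import *
st(); go(C(-9,24,12),90-6.9)
E
```

```text
{'time': 24.375, 'position': [0.56, -0.116, 0.242], 'ee_rot': [-1.403, 1.562, 0.054], 'force': [-0.215, 0.109, -0.228], 'grip_width': 0.286, 'joint_pos': [-0.344, 0.403, -0.24, 0.919, 0.004, -0.231]}
cm [5.68 0.8  0.05] deg [0.4 0.1 0.5]
```

>>> move_arm --pt "2.5 0.8 0 0 0 0.5 -1" --pt "2 0 0 0 0 0 -1" --pt "0.7 0.2 0 0 0 0 -1" --pt "0 0 0 0 0 0 -1" --pt "0 0 0 0 0 0 -1"

```text
time: 25.0
position: [0.5558, -0.116, 0.1969]
ee_rot: [-1.695, 1.557, -0.232]
force: [-0.5, 0.3, -1.8]
grip_width: 0.287
```

```bash
python3 - <<'E'
from h import *
st(); go(C(-9,24,12),90-6.9)
E
```

```text
{'time': 25.0, 'position': [0.556, -0.116, 0.197], 'ee_rot': [-1.695, 1.557, -0.232], 'force': [-0.535, 0.307, -1.842], 'grip_width': 0.287, 'joint_pos': [-0.347, 0.44, -0.31, 0.807, 0.002, -0.24]}
cm [1.18 0.32 0.16] deg [ 0.7 -0.1  0.8]
```

>>> move_arm --pt "0.7 0.3 0.1 0 0 0.8 -1" --pt "0.5 0 0 0 0 0 -1" --pt "0 0 0 0 0 0 -1" --pt "0 0 0 0 0 0 -0.1" --pt "0 0 0 0 0 0 -0.1" --pt "0 0 0 0 0 0 -0.1" --pt "-5 0 0 0 0 0 -0.1" --pt "-6 0 0 0 0 0 -0.1" --pt "-6 0 0 0 0 0 0" --pt "-4 0 0 0 0 0 0" --pt "0 0 0 0 0 0 0"

```text
time: 26.38
position: [0.5531, -0.1143, 0.4019]
ee_rot: [-2.514, 1.568, -1.051]
force: [-0.2, 0.5, -1.0]
grip_width: 0.497
```

```bash
python3 - <<'E'
from h import *
st(); grab('wrist','w7'); go([.470,.261,.16])
E
```

```text
{'time': 26.375, 'position': [0.553, -0.114, 0.402], 'ee_rot': [-2.514, 1.568, -1.051], 'force': [-0.216, 0.462, -1.008], 'grip_width': 0.497, 'joint_pos': [-0.346, 0.293, 0.011, 1.287, -0.002, -0.238]}
cm [ 6.66 12.25 36.42] deg None
```

>>> move_arm --pt "0 1.5 4.6 0 0 0 0" --pt "0 1.5 4.6 0 0 0 0" --pt "0 1.5 4.6 0 0 0 0" --pt "0 1.5 4.6 0 0 0 0" --pt "0 1.5 4.5 0 0 0 0" --pt "0 1.5 4.5 0 0 0 0" --pt "0 1.5 4.5 0 0 0 0" --pt "0 1.5 4.5 0 0 0 0" --pt "3 0 0 0 0 0 0" --pt "3 0 0 0 0 0 0" --pt "0 0 0 0 0 0 0"

```text
time: 27.8
position: [0.464, 0.2712, 0.3174]
ee_rot: [1.876, 1.539, -2.945]
force: [0.1, 0.3, 0.7]
grip_width: 0.501
```

```bash
python3 - <<'E'
from h import *
st(); grab('wrist','w8'); go([.470,.261,.04],90-6.9)
a=cv2.imread('pics/w8.png');b=cv2.imread('pics/w7.png')
cv2.imwrite('pics/v8.png',np.hstack([cv2.resize(a,(400,300)),cv2.resize(b,(400,300))]))
E
```

```text
{'time': 27.8, 'position': [0.464, 0.271, 0.317], 'ee_rot': [1.876, 1.539, -2.945], 'force': [0.075, 0.269, 0.71], 'grip_width': 0.501, 'joint_pos': [0.378, 0.298, -0.193, 1.111, 0.006, 0.487]}
cm [10.57 -0.95 -0.87] deg [ 0.7 -0.5 -1.6]
```

View pics/v8.png

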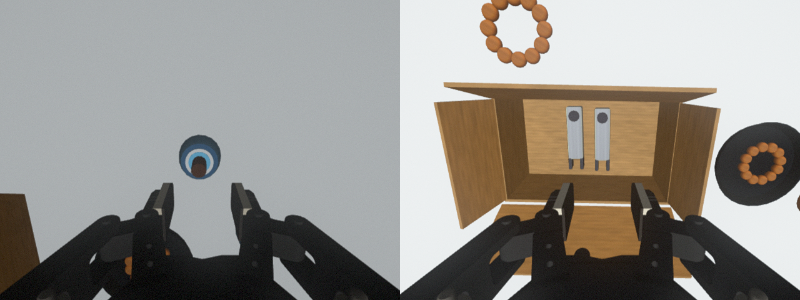

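```bash
cat >> h.py <<'E'
def L(P):
    c,s=np.cos(TH),np.sin(TH); d=P[:2]-O; return (np.array([c*d[0]+s*d[1],-s*d[0]+c*d[1]])*1000).round(1)
E
python3 - <<'E'
from h import *
for u,v in((173.5,115),(202,117),(175,160),(202,160)): print(L(pt('w7',u*1.6,v*1.6,.027)))
a=cv2.cvtColor(cv2.imread('pics/w8.png'),cv2.COLOR_BGR2HSV)
m=cv2.inRange(a,(0,60,0),(15,255,110))[200:300,270:370]
ys,xs=np.nonzero(m); print(len(xs),xs.min()+270,xs.max()+270,ys.min()+200,ys.max()+200)
m=cv2.inRange(a,(95,70,30),(125,255,255));c=max(cv2.findContours(m,0,2)[0],key=cv2.contourArea);print(cv2.boundingRect(c))
x,y,w,h=cv2.boundingRect(c)
print('foot far',pt('w8',x+w/2,y,0),'centre row', pt('w8',x+w/2,y+h*.4,.0))
print('stem top',pt('w8',319,261,.066))
E
```

```text
[-41.4 -24.4]
[-38.9  22. ]
[ 35.9 -23.8]
[35.2 23. ]
366 307 328 262 283
(288, 219, 64, 68)
foot far [0.44326783 0.26697742 0.        ] centre row [0.46778983 0.26427594 0.        ]
stem top [0.46016841 0.2656777  0.066     ]
```

```bash
python3 - <<'E'
from h import *
print(pt('w8',318,276,.066)); go([.472,.264,.04],90-6.9)
E
```

```text
[0.47116378 0.26374679 0.066     ]
cm [10.56 -1.12 -0.55] deg [ 0.7 -0.5 -1.6]
```

>>> move_arm --pt "0 -0.9 -0.6 0 -0.5 -1.6 0" --pt "5 0 0 0 0 0 0" --pt "4 0 0 0 0 0 0" --pt "0 0 0 0 0 0 0"

```text
time: 28.35
position: [0.4782, 0.2628, 0.232]
ee_rot: [-1.187, 1.556, 0.272]
force: [0.1, 0.3, 0.5]
grip_width: 0.501
```

```bash
python3 - <<'E'
from h import *
st(); go([.472,.264,.04],90-6.9)
E
```

```text
{'time': 28.35, 'position': [0.478, 0.263, 0.232], 'ee_rot': [-1.187, 1.556, 0.272], 'force': [0.05, 0.277, 0.547], 'grip_width': 0.501, 'joint_pos': [0.356, 0.365, -0.327, 0.864, -0.001, 0.467]}
cm [1.89 0.66 0.04] deg [0.5 0.3 0.8]
```

>>> move_arm --pt "1 0.6 0 0 0.3 0.8 0" --pt "0.9 0 0 0 0 0 0" --pt "0 0 0 0 0 0 0" --pt "0 0 0 0 0 0 -1" --pt "0 0 0 0 0 0 -1" --pt "0 0 0 0 0 0 -1" --pt "0 0 0 0 0 0 -1" --pt "-4 0 0 0 0 0 -1" --pt "-6 0 0 0 0 0 -1" --pt "-6 0 0 0 0 0 -1" --pt "-6 0 0 0 0 0 -1" --pt "0 0 0 0 0 0 -1"

```text
time: 29.85
position: [0.4726, 0.2631, 0.4426]
ee_rot: [-1.023, 1.566, 0.435]
force: [-0.6, 0.7, -2.3]
grip_width: 0.185
```

```bash
python3 - <<'E'
from h import *
st(); go(C(0,-69,260),90-6.9)
E
```

```text
{'time': 29.85, 'position': [0.473, 0.263, 0.443], 'ee_rot': [-1.023, 1.566, 0.435], 'force': [-0.554, 0.664, -2.311], 'grip_width': 0.185, 'joint_pos': [0.359, 0.236, 0.035, 1.365, 0.0, 0.472]}
cm [  0.9  -13.03 -45.89] deg [0.5 0.1 0.2]
```

>>> move_arm --pt "0 -1.3 -4.4 0 0 0 -1" --pt "0 -1.3 -4.4 0 0 0 -1" --pt "0 -1.3 -4.4 0 0 0 -1" --pt "0 -1.3 -4.4 0 0 0 -1" --pt "0 -1.3 -4.4 0 0 0 -1" --pt "0 -1.3 -4.4 0 0 0 -1" --pt "0 -1.3 -4.4 0 0 0 -1" --pt "0 -1.3 -4.4 0 0 0 -1" --pt "0 -1.3 -4.4 0 0 0 -1" --pt "0 -1.3 -4.4 0 0 0 -1" --pt "0 0 0 0 0 0 -1" --pt "0 0 0 0 0 0 -1"

```text
time: 31.35
position: [0.5535, -0.2016, 0.4238]
ee_rot: [1.15, 1.552, 2.611]
force: [0.4, -0.0, -1.6]
grip_width: 0.185
```

```bash
python3 - <<'E'
from h import *
st(); go(C(0,-69,46),90-6.9)
E
```

```text
{'time': 31.35, 'position': [0.553, -0.202, 0.424], 'ee_rot': [1.15, 1.552, 2.611], 'force': [0.45, -0.043, -1.556], 'grip_width': 0.185, 'joint_pos': [-0.486, 0.347, 0.14, 1.382, 0.001, -0.376]}
cm [20.47 -0.13 -0.77] deg [ 0.6  0.4 -1. ]
```

>>> move_arm --pt "0 -0.1 -0.7 0 0.4 -1 -1" --pt "5 0 0 0 0 0 -1" --pt "5 0 0 0 0 0 -1" --pt "4 0 0 0 0 0 -1" --pt "0 0 0 0 0 0 -1"

```text
time: 31.98
position: [0.5541, -0.2046, 0.2818]
ee_rot: [-1.843, 1.563, -0.374]
force: [0.0, -0.2, -1.2]
grip_width: 0.188
```

```bash
python3 - <<'E'
from h import *
st(); go(C(0,-69,46),90-6.9)
E
```

```text
{'time': 31.975, 'position': [0.554, -0.205, 0.282], 'ee_rot': [-1.843, 1.563, -0.374], 'force': [0.028, -0.179, -1.205], 'grip_width': 0.188, 'joint_pos': [-0.49, 0.402, -0.134, 1.027, 0.001, -0.388]}
cm [ 6.27  0.36 -0.31] deg [ 1.  -0.1  0.4]
```

>>> move_arm --pt "3 0.3 -0.3 0 0 0.4 -1" --pt "2 0 0 0 0 0 -1" --pt "0.7 0.2 0 0 0 0 -1" --pt "0 0 0 0 0 0 -1" --pt "0 0 0 0 0 0 -1"

```text
time: 32.6
position: [0.5529, -0.2069, 0.2339]
ee_rot: [-2.064, 1.554, -0.591]
force: [0.2, -0.1, -2.3]
grip_width: 0.187
```

```bash
python3 - <<'E'
from h import *
st(); go(C(0,-69,46),90-6.9)
E
```

```text
{'time': 32.6, 'position': [0.553, -0.207, 0.234], 'ee_rot': [-2.064, 1.554, -0.591], 'force': [0.224, -0.073, -2.33], 'grip_width': 0.187, 'joint_pos': [-0.494, 0.438, -0.207, 0.909, -0.002, -0.396]}
cm [ 1.49  0.23 -0.07] deg [ 1.3 -0.4  0.8]
```

>>> move_arm --pt "0.8 0.2 0 0 -0.4 0.8 -1" --pt "0.8 0 0 0 0 0 -1" --pt "0 0 0 0 0 0 -1" --pt "0 0 0 0 0 0 -0.1" --pt "0 0 0 0 0 0 -0.1" --pt "0 0 0 0 0 0 -0.1" --pt "-5 0 0 0 0 0 -0.1" --pt "-6 0 0 0 0 0 -0.1" --pt "-6 0 0 0 0 0 0" --pt "-2 0 0 0 0 0 0" --pt "0 0 0 0 0 0 0"

```text
time: 33.98
position: [0.5507, -0.2056, 0.4133]
ee_rot: [-0.044, 1.559, 1.433]
force: [-0.6, -0.5, -0.4]
grip_width: 0.499
```

```bash
python3 - <<'E'
from h import *
st(); grab('wrist','w9'); go([.602,.335,.16])
E
```

```text
{'time': 33.975, 'position': [0.551, -0.206, 0.413], 'ee_rot': [-0.044, 1.559, 1.433], 'force': [-0.598, -0.511, -0.36], 'grip_width': 0.499, 'joint_pos': [-0.496, 0.338, 0.102, 1.339, 0.011, -0.402]}
cm [ 8.590e+00 -3.000e-02  5.419e+01] deg None
```

>>> move_arm --pt "0 0 5.2 0 0 0 0" --pt "0 0 5.2 0 0 0 0" --pt "0 0 5.2 0 0 0 0" --pt "0 0 5.2 0 0 0 0" --pt "0 0 5.2 0 0 0 0" --pt "0 0 5.2 0 0 0 0" --pt "0 0 5.2 0 0 0 0" --pt "0 0 5.2 0 0 0 0" --pt "0 0 5.2 0 0 0 0" --pt "0 0 4.5 0 0 0 0" --pt "2 0 0 0 0 0 0" --pt "4 0 0 0 0 0 0" --pt "0 0 0 0 0 0 0"

```text
time: 35.65
position: [0.5985, 0.3186, 0.3228]
ee_rot: [1.581, 1.532, 3.05]
force: [0.2, 0.1, 0.1]
grip_width: 0.497
```

```bash
python3 - <<'E'
from h import *
st(); grab('wrist','w10'); go([.602,.335,.04],90-6.9)
a=cv2.cvtColor(cv2.imread('pics/w10.png'),cv2.COLOR_BGR2HSV)
m=cv2.inRange(a,(95,70,30),(125,255,255))
for c in cv2.findContours(m,0,2)[0]:
    if cv2.contourArea(c)>300:
        x,y,w,h=cv2.boundingRect(c); print(x,y,w,h,'foot far',pt('w10',x+w/2,y,0))
a=cv2.imread('pics/w10.png');b=cv2.imread('pics/w9.png')
cv2.imwrite('pics/v10.png',np.hstack([cv2.resize(a,(400,300)),cv2.resize(b,(400,300))]))
E
```

```text
{'time': 35.65, 'position': [0.598, 0.319, 0.323], 'ee_rot': [1.581, 1.532, 3.05], 'force': [0.151, 0.111, 0.097], 'grip_width': 0.497, 'joint_pos': [0.368, 0.564, 0.23, 1.272, 0.017, 0.469]}
cm [11.24 -0.5   1.64] deg [ 1.1  0.1 -2. ]
314 217 61 62 foot far [0.57687282 0.3390719  0.        ]
```

View pics/v10.png

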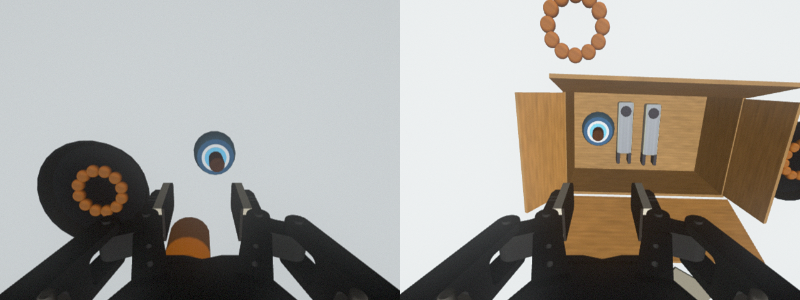

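```bash
python3 - <<'E'
from h import *
print(pt('w10',347,266,.066)); go([.604,.337,.04],90-6.9)
E
```

```text
[0.60031298 0.33489722 0.066     ]
cm [11.23 -0.68  1.85] deg [ 1.1  0.1 -2. ]
```

>>> move_arm --pt "0 -0.6 1.8 0 0 -2 0" --pt "4 0 0 1 0 0 0" --pt "3 0 0 0 0 0 0" --pt "0 0 0 0 0 0 0"

```text
time: 36.2
position: [0.6122, 0.3395, 0.2612]
ee_rot: [-1.093, 1.551, 0.357]
force: [-0.9, -0.2, -0.1]
grip_width: 0.497
```

```bash
python3 - <<'E'
from h import *
st(); go([.604,.337,.04],90-6.9)
E
```

```text
{'time': 36.2, 'position': [0.612, 0.34, 0.261], 'ee_rot': [-1.093, 1.551, 0.357], 'force': [-0.875, -0.178, -0.11], 'grip_width': 0.497, 'joint_pos': [0.392, 0.612, 0.159, 1.099, -0.001, 0.513]}
cm [ 4.8   0.86 -0.39] deg [-0.   0.5  1. ]
```

>>> move_arm --pt "0 0.9 -0.4 0 0.5 1 0" --pt "3 0 0 0 0 0 0" --pt "1.5 0 0 0 0 0 0" --pt "0 0 0 0 0 0 0"

```text
time: 36.7
position: [0.6046, 0.3382, 0.224]
ee_rot: [-1.054, 1.56, 0.396]
force: [-0.2, 0.3, 0.2]
grip_width: 0.497
```

```bash
python3 - <<'E'
from h import *
st(); go([.603,.336,.04],90-6.9)
E
```

```text
{'time': 36.7, 'position': [0.605, 0.338, 0.224], 'ee_rot': [-1.054, 1.56, 0.396], 'force': [-0.156, 0.339, 0.237], 'grip_width': 0.497, 'joint_pos': [0.394, 0.629, 0.093, 1.024, 0.0, 0.515]}
cm [ 1.09  0.15 -0.25] deg [-0.   0.3  0.5]
```

>>> move_arm --pt "1.1 0 -0.2 0 0.3 0.5 0" --pt "0 0 0 0 0 0 0" --pt "0 0 0 0 0 0 -1" --pt "0 0 0 0 0 0 -1" --pt "0 0 0 0 0 0 -1" --pt "0 0 0 0 0 0 -1" --pt "-4 0 0 0 0 0 -1" --pt "-6 0 0 0 0 0 -1" --pt "-6 0 0 0 0 0 -1" --pt "-6 0 0 0 0 0 -1" --pt "0 0 0 0 0 0 -1"

```text
time: 38.08
position: [0.6042, 0.3362, 0.4388]
ee_rot: [2.086, 1.569, -2.747]
force: [0.8, -0.2, -1.5]
grip_width: 0.189
```

```bash
python3 - <<'E'
from h import *
st(); go(C(0,70,260),90-6.9)
E
```

```text
{'time': 38.075, 'position': [0.604, 0.336, 0.439], 'ee_rot': [2.086, 1.569, -2.747], 'force': [0.837, -0.203, -1.537], 'grip_width': 0.189, 'joint_pos': [0.392, 0.56, 0.507, 1.52, -0.0, 0.513]}
cm [  0.63  -1.23 -40.72] deg [-0.  -0.1 -0.1]
```

>>> move_arm --pt "0 -0.1 -4.9 0 0 0 -1" --pt "0 -0.1 -4.9 0 0 0 -1" --pt "0 -0.1 -4.9 0 0 0 -1" --pt "0 -0.1 -4.9 0 0 0 -1" --pt "0 -0.1 -4.9 0 0 0 -1" --pt "0 -0.1 -4.9 0 0 0 -1" --pt "0 -0.1 -4.9 0 0 0 -1" --pt "0 -0.1 -4.9 0 0 0 -1" --pt "0 0 0 0 0 0 -1" --pt "0 0 0 0 0 0 -1"

```text
time: 39.33
position: [0.5621, -0.0641, 0.4243]
ee_rot: [1.653, 1.552, 3.105]
force: [0.2, -0.3, -1.9]
grip_width: 0.187
```

```bash
python3 - <<'E'
from h import *
st(); go(C(0,70,46),90-6.9)
E
```

```text
{'time': 39.325, 'position': [0.562, -0.064, 0.424], 'ee_rot': [1.653, 1.552, 3.105], 'force': [0.166, -0.325, -1.867], 'grip_width': 0.187, 'joint_pos': [-0.255, 0.301, 0.076, 1.365, -0.004, -0.136]}
cm [20.52 -0.98 -0.44] deg [ 0.1 -0.1 -1.1]
```

>>> move_arm --pt "0 -1.0 -0.4 0 0 -1 -1" --pt "5 0 0 0 0 0 -1" --pt "5 0 0 0 0 0 -1" --pt "4 0 0 0 0 0 -1" --pt "0 0 0 0 0 0 -1"

```text
time: 39.95
position: [0.5754, -0.0647, 0.2806]
ee_rot: [-1.782, 1.565, -0.321]
force: [-0.9, 0.3, -1.7]
grip_width: 0.186
```

```bash
python3 - <<'E'
from h import *
st(); go(C(0,70,46),90-6.9)
E
```

```text
{'time': 39.95, 'position': [0.575, -0.065, 0.281], 'ee_rot': [-1.782, 1.565, -0.321], 'force': [-0.901, 0.35, -1.661], 'grip_width': 0.186, 'joint_pos': [-0.25, 0.382, -0.167, 1.016, -0.0, -0.141]}
cm [ 6.16  0.78 -0.56] deg [ 0.6 -0.1  0.3]
```

>>> move_arm --pt "3 0.7 -0.5 0 0 0.3 -1" --pt "2 0 0 0 0 0 -1" --pt "0.7 0.2 0 0 0 0 -1" --pt "0 0 0 0 0 0 -1" --pt "0 0 0 0 0 0 -1"

```text
time: 40.58
position: [0.5722, -0.0675, 0.2316]
ee_rot: [-1.784, 1.554, -0.318]
force: [-0.6, -0.1, -1.8]
grip_width: 0.187
```

```bash
python3 - <<'E'
from h import *
st(); go(C(0,70,46),90-6.9)
E
```

```text
{'time': 40.575, 'position': [0.572, -0.067, 0.232], 'ee_rot': [-1.784, 1.554, -0.318], 'force': [-0.584, -0.054, -1.758], 'grip_width': 0.187, 'joint_pos': [-0.256, 0.416, -0.249, 0.889, -0.001, -0.152]}
cm [ 1.26  0.48 -0.25] deg [ 0.9 -0.2  1. ]
```

>>> move_arm --pt "0.7 0.4 -0.2 0 -0.2 1 -1" --pt "0.6 0 0 0 0 0 -1" --pt "0 0 0 0 0 0 -1" --pt "0 0 0 0 0 0 -0.1" --pt "0 0 0 0 0 0 -0.1" --pt "0 0 0 0 0 0 -0.1" --pt "-5 0 0 0 0 0 -0.1" --pt "-6 0 0 0 0 0 -0.1" --pt "-6 0 0 0 0 0 -1" --pt "-3 0 0 0 0 0 -1" --pt "0 0 0 0 0 0 -1"

```text
time: 41.95
position: [0.5685, -0.0697, 0.4269]
ee_rot: [-2.721, 1.563, -1.257]
force: [-0.3, 1.6, -0.5]
grip_width: -0.002
```

```bash
python3 - <<'E'
from h import *
st(); go(C(0,205,240),90-6.9); go(C(0,205,132)); grab('wrist','w11')
b=cv2.imread('pics/w11.png'); grab('scene','s11'); a=cv2.imread('pics/s11.png')[170:335,130:320]
cv2.imwrite('pics/v11.png',np.hstack([cv2.convertScaleAbs(cv2.resize(a,(345,300)),alpha=1.6),cv2.resize(b,(400,300))]))
E
```

```text
{'time': 41.95, 'position': [0.569, -0.07, 0.427], 'ee_rot': [-2.721, 1.563, -1.257], 'force': [-0.262, 1.647, -0.487], 'grip_width': -0.002, 'joint_pos': [-0.261, 0.302, 0.085, 1.349, -0.007, -0.154]}
cm [ 1.29 -0.06 13.51] deg [ 0.8 -0.4  0.2]
cm [12.09 -0.03 13.59] deg None
```

View pics/v11.png

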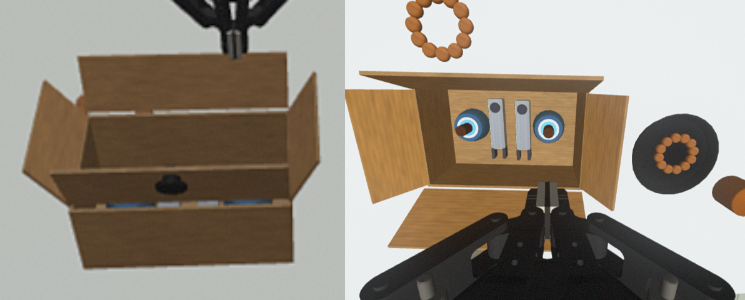

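>>> move_arm --pt "0 0 4.5 0 -0.4 0 -1" --pt "0 0 4.5 0 0 0 -1" --pt "0 0 4.5 0 0 0 -1" --pt "0 0 0 0.8 0 0 -1" --pt "4 0 0 0 0 0 -1" --pt "4 0 0 0 0 0 -1" --pt "2.5 0 0 0 0 0 -1" --pt "0 0 0 0 0 0 -1"

```text
time: 43.05
position: [0.5774, 0.0663, 0.2997]
ee_rot: [1.632, 1.545, 3.078]
force: [-0.2, 0.2, -0.0]
grip_width: -0.003
```

```bash
python3 - <<'E'
from h import *
st(); p=manip.observe()['position']; print('tip',L(p),p[2]-.173); go(C(0,78,130),90-6.9)
E
```

```text
{'time': 43.05, 'position': [0.577, 0.066, 0.3], 'ee_rot': [1.632, 1.545, 3.078], 'force': [-0.192, 0.199, -0.013], 'grip_width': -0.003, 'joint_pos': [-0.024, 0.388, -0.109, 1.1, 0.001, 0.101]}
tip [ -6.3 206. ] 0.12674288759470692
cm [ -0.32  -0.69 -12.8 ] deg [-0.3 -0.1 -1.5]
```

>>> move_arm --pt "0 -0.5 -2.2 0 0 -1.5 -1" --pt "0 0 -2.2 0 0 0 -1" --pt "0 0 -2.2 0 0 0 -1" --pt "0 0 -2.2 0 0 0 -1" --pt "0 0 -2.2 0 0 0 -1" --pt "0 0 -1.5 0 0 0 -1" --pt "0 0 0 0 0 0 -1"

```text
time: 43.92
position: [0.5669, -0.0613, 0.3114]
ee_rot: [-0.96, 1.557, 0.486]
force: [-0.2, 0.1, -0.3]
grip_width: -0.0
```

```bash
python3 - <<'E'
from h import *
st(); p=manip.observe()['position']; print('tip',L(p),p[2]-.173); go(C(0,75,105),90-6.9)
E
```

```text
{'time': 43.925, 'position': [0.567, -0.061, 0.311], 'ee_rot': [-0.96, 1.557, 0.486], 'force': [-0.248, 0.089, -0.312], 'grip_width': -0.0, 'joint_pos': [-0.251, 0.342, -0.146, 1.072, 0.009, -0.126]}
tip [-1.5 78.1] 0.13839047271948313
cm [ 3.34 -0.11 -0.33] deg [-0.2  0.5  0.7]
```

>>> move_arm --pt "1.2 -0.1 0 0 0.4 0.6 -1" --pt "1.0 0 0 0 0 0 -1" --pt "0.8 0 0 0 0 0 -1" --pt "0 0 0 0 0 0 -1"

```text
time: 44.42
position: [0.5683, -0.0604, 0.2787]
ee_rot: [1.842, 1.57, -2.994]
force: [1.3, -1.0, 0.8]
grip_width: 0.0
```

```bash
python3 - <<'E'
from h import *
st(); p=manip.observe()['position']; print('tip',L(p),p[2]-.173); go(C(0,75,104),90-6.9)
E
```

```text
{'time': 44.425, 'position': [0.568, -0.06, 0.279], 'ee_rot': [1.842, 1.57, -2.994], 'force': [1.266, -0.981, 0.796], 'grip_width': 0.0, 'joint_pos': [-0.246, 0.374, -0.185, 1.013, -0.0, -0.123]}
tip [-0.2 79.2] 0.10566206648294502
cm [ 0.17 -0.03 -0.42] deg [-0.2 -0.  -0. ]
```

>>> move_arm --pt "0.3 0 -0.4 0 0 0 -1" --pt "0.2 0 0 0 0 0 -1"

```text
time: 44.68
position: [0.5679, -0.0625, 0.2771]
ee_rot: [-0.36, 1.566, 1.09]
force: [-7.6, -1.8, 18.0]
grip_width: 0.003
```

>>> move_arm --pt "-4 0 0 0 0 0 -1" --pt "-5 0 0 0 0 0 -1" --pt "-4 0 0 0 0 0 -1" --pt "0 0 -4.7 0 0 0 -1" --pt "0 0 -4.7 0 0 0 -1" --pt "0 0 -4.7 0 0 0 -1" --pt "0 0 -4.7 0 0 0 -1" --pt "0 0 -4.7 0 0 0 -1" --pt "0 0 -4.7 0 0 0 -1" --pt "0 0 0 0 0 0 -1"

```text
time: 45.92
position: [0.533, -0.3504, 0.4102]
ee_rot: [-0.622, 1.565, 0.834]
force: [-0.2, 1.1, -0.3]
grip_width: -0.002
```

```bash
python3 - <<'E'
from h import *
st(); p=manip.observe()['position']; print('tip',L(p),p[2]-.173); go(C(0,-207,130),90-6.9)
E
```

```text
{'time': 45.925, 'position': [0.533, -0.35, 0.41], 'ee_rot': [-0.622, 1.565, 0.834], 'force': [-0.18, 1.145, -0.271], 'grip_width': -0.002, 'joint_pos': [-0.708, 0.439, 0.243, 1.375, 0.006, -0.594]}
tip [  -0.4 -213. ] 0.237225861244228
cm [ 1.073e+01 -1.000e-02  5.400e-01] deg [0.3 0.3 0.2]
```

>>> move_arm --pt "5 0 0 0 0 0 -1" --pt "4 0 0 0 0 0 -1" --pt "1.7 0 0 0 0 0 -1" --pt "0 0 0 0 0 0 -1"

```text
time: 46.42
position: [0.5336, -0.3479, 0.3007]
ee_rot: [-0.598, 1.563, 0.858]
force: [0.2, 0.8, -0.1]
grip_width: 0.002
```

```bash
python3 - <<'E'
from h import *
st(); p=manip.observe()['position']; print('tip',L(p),p[2]-.173); go(C(0,-78,128),90-6.9)
E
```

```text
{'time': 46.425, 'position': [0.534, -0.348, 0.301], 'ee_rot': [-0.598, 1.563, 0.858], 'force': [0.215, 0.802, -0.11], 'grip_width': 0.002, 'joint_pos': [-0.705, 0.477, 0.033, 1.127, 0.008, -0.591]}
tip [-2.000e-01 -2.105e+02] 0.1277175648472073
cm [ 0.06 -0.1  13.25] deg [0.4 0.4 0.2]
```

>>> move_arm --pt "0 0 2.2 0 0.4 0 -1" --pt "0.1 0 2.2 0 0 0 -1" --pt "0.1 0 2.2 0 0 0 -1" --pt "0.1 0 2.2 0 0 0 -1" --pt "0.1 0 2.2 0 0 0 -1" --pt "0.1 0 2 0 0 0 -1" --pt "0 0 0 0 0 0 -1"

```text
time: 47.3
position: [0.5507, -0.2101, 0.3068]
ee_rot: [-2.307, 1.547, -0.848]
force: [-0.7, 0.6, -0.6]
grip_width: -0.001
```

```bash
python3 - <<'E'
from h import *
st(); p=manip.observe()['position']; print('tip',L(p),p[2]-.173); go(C(0,-75,105),90-6.9)
E
```

```text
{'time': 47.3, 'position': [0.551, -0.21, 0.307], 'ee_rot': [-2.307, 1.547, -0.848], 'force': [-0.68, 0.571, -0.577], 'grip_width': -0.001, 'joint_pos': [-0.499, 0.375, -0.11, 1.063, -0.008, -0.388]}
tip [  0.3 -71.6] 0.13376690526730134
cm [ 2.88  0.08 -0.29] deg [ 0.5 -0.9  1. ]
```

>>> move_arm --pt "1.2 0 -0.4 0 -0.9 1 -1" --pt "1.0 0 -0.2 0 0 0 -1" --pt "0.8 0 0 0 0 0 -1" --pt "0.3 0 0 0 0 0 -1"

```text
time: 47.8
position: [0.5504, -0.217, 0.2767]
ee_rot: [-0.773, 1.567, 0.685]
force: [-11.3, 9.1, 40.7]
grip_width: 0.001
```

```bash
python3 - <<'E'
from h import *
st(); p=manip.observe()['position']; print('tip',L(p),p[2]-.173)
E
```

```text
{'time': 47.8, 'position': [0.55, -0.217, 0.277], 'ee_rot': [-0.773, 1.567, 0.685], 'force': [-11.306, 9.063, 40.717], 'grip_width': 0.001, 'joint_pos': [-0.512, 0.41, -0.134, 1.025, 0.003, -0.4]}
tip [  0.9 -78.5] 0.10374294393514205
```

>>> move_arm --pt "-3 0 0 0 0 0 -1" --pt "-5 0 0 0 0 0 -1" --pt "-4 0 0 0 0 0 -1" --pt "0 0 0 0 0 0 -1"

```text
time: 48.3
position: [0.549, -0.22, 0.3966]
ee_rot: [0.522, 1.566, 1.977]
force: [1.0, -0.1, -0.6]
grip_width: 0.001
```

```bash
python3 - <<'E'
from h import *
st(); p=manip.observe()['position']; print('tip',L(p),p[2]-.173); go(C(-140,0,225),90-6.9); grab('top','t12'); grab('wrist','w12')
a=cv2.imread('pics/t12.png')[140:310,330:520];b=cv2.imread('pics/w12.png')
cv2.imwrite('pics/v12.png',np.hstack([cv2.convertScaleAbs(cv2.resize(a,(335,300)),alpha=1.6),cv2.resize(b,(400,300))]))
E
```

```text
{'time': 48.3, 'position': [0.549, -0.22, 0.397], 'ee_rot': [0.522, 1.566, 1.977], 'force': [0.977, -0.097, -0.649], 'grip_width': 0.001, 'joint_pos': [-0.517, 0.349, 0.078, 1.302, 0.003, -0.401]}
tip [ -0.2 -81.6] 0.2236423428902964
cm [-0.07 13.95  8.22] deg [ 0.2  0.2 -0.1]
```

View pics/v12.png

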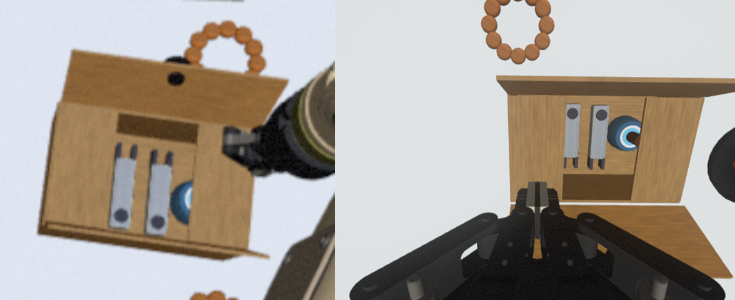

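>>> move_arm --pt "0 4.7 2.8 0 0 0 -1" --pt "0 4.7 2.8 0 0 0 -1" --pt "0 4.7 2.8 0 0 0 -1" --pt "0 0 0 0 0 0 -1"

```text
time: 48.9
position: [0.4126, -0.1175, 0.3836]
ee_rot: [1.104, 1.542, 2.556]
force: [0.4, -0.1, 0.4]
grip_width: 0.0
```

```bash
python3 - <<'E'
from h import *
st(); p=manip.observe()['position']; print('tip',L(p),p[2]-.173); go(C(-140,0,138),90-6.9)
E
```

```text
{'time': 48.9, 'position': [0.413, -0.117, 0.384], 'ee_rot': [1.104, 1.542, 2.556], 'force': [0.367, -0.075, 0.448], 'grip_width': 0.0, 'joint_pos': [-0.466, 0.054, -0.326, 1.219, 0.003, -0.347]}
tip [-148.     3.8] 0.21055318870538342
cm [ 7.23 -0.98 -0.47] deg [ 0.1  0.7 -1.5]
```

>>> move_arm --pt "3 0 -0.3 0 0.7 -1.5 -1" --pt "3 0 0 0 0 0 -1" --pt "1.3 0 0 0 0 0 -1" --pt "0 0 0 0 0 0 -1"

```text
time: 49.4
position: [0.4113, -0.1209, 0.3033]
ee_rot: [1.149, 1.566, 2.599]
force: [-0.3, -0.9, 1.1]
grip_width: -0.004
```

```bash
python3 - <<'E'
from h import *
st(); p=manip.observe()['position']; print('tip',L(p),p[2]-.173); go(C(-26,0,136),90-6.9)
E
```

```text
{'time': 49.4, 'position': [0.411, -0.121, 0.303], 'ee_rot': [1.149, 1.566, 2.599], 'force': [-0.342, -0.946, 1.073], 'grip_width': -0.004, 'joint_pos': [-0.474, 0.096, -0.486, 0.993, 0.0, -0.353]}
tip [-148.9    0.2] 0.13028304719810435
cm [ -0.63 -12.28  -0.02] deg [-0.   0.1 -0.3]
```

>>> move_arm --pt "-0.3 -2.2 0 0 0 0 -1" --pt "-0.2 -2.2 0 0 0 0 -1" --pt "0 -2.2 0 0 0 0 -1" --pt "0 -2.2 0 0 0 0 -1" --pt "0 -2.2 0 0 0 0 -1" --pt "0 0 0 0 0 0 -1"

```text
time: 50.15
position: [0.5234, -0.1364, 0.3043]
ee_rot: [1.348, 1.556, 2.795]
force: [-0.2, 0.1, 0.4]
grip_width: -0.002
```

```bash
python3 - <<'E'
from h import *
st(); p=manip.observe()['position']; print('tip',L(p),p[2]-.173); go(C(-26,0,136),90-6.9)
E
```

```text
{'time': 50.15, 'position': [0.523, -0.136, 0.304], 'ee_rot': [1.348, 1.556, 2.795], 'force': [-0.236, 0.126, 0.374], 'grip_width': -0.002, 'joint_pos': [-0.403, 0.306, -0.216, 1.064, -0.001, -0.28]}
tip [-35.7  -1.7] 0.13131255973844153
cm [-0.48 -0.96  0.17] deg [-0.2  0.2 -0.8]
```

>>> move_arm --pt "0.8 -0.4 0 0 0 -0.8 -1" --pt "0.7 0 0 0 0 0 -1" --pt "0.4 0 0 0 0 0 -1" --pt "0 0 0 0 0 0 -1"

```text
time: 50.65
position: [0.5262, -0.1369, 0.2841]
ee_rot: [-0.109, 1.567, 1.337]
force: [-0.3, 0.0, 0.2]
grip_width: -0.0
```

```bash
python3 - <<'E'
from h import *
st(); p=manip.observe()['position']; print('tip',L(p),p[2]-.173); go(C(-26,0,109),90-6.9)
E
```

```text
{'time': 50.65, 'position': [0.526, -0.137, 0.284], 'ee_rot': [-0.109, 1.567, 1.337], 'force': [-0.279, 0.006, 0.16], 'grip_width': -0.0, 'joint_pos': [-0.403, 0.32, -0.25, 1.002, 0.003, -0.279]}
tip [-32.8  -1.9] 0.11109635141189222
cm [ 0.21 -0.68  0.19] deg [-0.2  0.2  0. ]
```

>>> move_arm --pt "0.2 0 0 0 0 0 -1" --pt "0.15 0 0 0 0 0 -1" --pt "0 0 0 0 0 0 -1"

```text
time: 51.02
position: [0.526, -0.1368, 0.2828]
ee_rot: [-0.755, 1.567, 0.692]
force: [-0.9, 0.5, -1.3]
grip_width: 0.002
```

>>> move_arm --pt "0.2 0 0 0 0 0 -1" --pt "0.2 0 0 0 0 0 -1"

```text
time: 51.28
position: [0.5258, -0.1367, 0.2822]
ee_rot: [-1.25, 1.566, 0.197]
force: [-6.1, 2.3, 18.4]
grip_width: 0.002
```

```bash
python3 - <<'E'
from h import *
for a in np.arange(1.7,2.41,.1):
    x,z=73-90*np.cos(a),112+90*np.sin(a); print(round(a,1),round(x),round(z),proj('top0',C(x,118,z)).round(1),proj('top0',C(x,-118,z)).round(1))
print('seen (371.2,168.2) (493,185)')
go(C(172,48,235),90-6.9)
E
```

```text
1.7 85 201 [370.  179.6] [494.3 196.1]
1.8 93 200 [370.5 175.4] [494.3 191.8]
1.9 102 197 [370.9 171.5] [494.1 187.9]
2.0 110 194 [371.2 168. ] [493.7 184.2]
2.1 118 190 [371.4 164.8] [493.2 180.9]
2.2 126 185 [371.6 162. ] [492.6 178. ]
2.3 133 179 [371.7 159.6] [491.7 175.5]
2.4 139 173 [371.7 157.7] [490.8 173.5]
seen (371.2,168.2) (493,185)
cm [-12.47 -20.57   5.06] deg [-0.2  0.1  0.3]
```

>>> move_arm --pt "-4 0 0 0 0 0 -1" --pt "-5 0 0 0 0 0 -1" --pt "-5 0 0 0 0 0 -1" --pt "0 0 0 0 0 0 -1"

```text
time: 51.78
position: [0.5245, -0.1366, 0.4249]
ee_rot: [-0.717, 1.568, 0.73]
force: [-1.0, 0.5, -0.6]
grip_width: -0.001
```

```bash
python3 - <<'E'
from h import *
st(); go(C(172,48,240),90-6.9)
E
```

```text
{'time': 51.775, 'position': [0.524, -0.137, 0.425], 'ee_rot': [-0.717, 1.568, 0.73], 'force': [-0.984, 0.462, -0.563], 'grip_width': -0.001, 'joint_pos': [-0.404, 0.243, 0.001, 1.327, 0.003, -0.28]}
cm [  1.24 -20.64   5.05] deg [-0.2  0.1  0.1]
```

>>> move_arm --pt "0 -4.7 1.3 0 0 0 -1" --pt "0 -4.7 1.3 0 0 0 -1" --pt "0 -4.7 1.2 0 0 0 -1" --pt "0 -4.7 1.2 0 0 0 -1" --pt "0 0 0 0 0 0 -1"

```text
time: 52.4
position: [0.7216, -0.1098, 0.4154]
ee_rot: [1.232, 1.561, 2.677]
force: [-0.1, -0.2, -1.1]
grip_width: -0.005
```

```bash
python3 - <<'E'
from h import *
st(); p=manip.observe()['position']; print('tip',L(p),p[2]-.173); go(C(160,48,150),90-6.9)
E
```

```text
{'time': 52.4, 'position': [0.722, -0.11, 0.415], 'ee_rot': [1.232, 1.561, 2.677], 'force': [-0.136, -0.196, -1.065], 'grip_width': -0.005, 'joint_pos': [-0.261, 0.657, 0.616, 1.54, 0.002, -0.135]}
tip [157.9  48.5] 0.24237164143564732
cm [ 9.23 -0.29 -0.08] deg [-0.3  0.2 -0.5]
```

>>> move_arm --pt "4 -0.3 0 0 0 -0.5 -1" --pt "3.5 0 0 0 0 0 -1" --pt "1.5 0 0 0 0 0 -1" --pt "0 0 0 0 0 0 -1"

```text
time: 52.9
position: [0.7215, -0.1098, 0.3179]
ee_rot: [1.147, 1.562, 2.591]
force: [-0.3, -0.1, 0.6]
grip_width: 0.003
```

```bash
python3 - <<'E'
from h import *
st(); p=manip.observe()['position']; print('tip',L(p),p[2]-.173); go(C(28,48,148),90-6.9)
E
```

```text
{'time': 52.9, 'position': [0.721, -0.11, 0.318], 'ee_rot': [1.147, 1.562, 2.591], 'force': [-0.343, -0.142, 0.593], 'grip_width': 0.003, 'joint_pos': [-0.261, 0.661, 0.387, 1.305, 0.003, -0.135]}
tip [157.8  48.5] 0.1448695181539575
cm [-0.21 12.98 -0.12] deg [-0.3  0.2 -0.5]
```

>>> move_arm --pt "0 2.2 0 0 0 0 -1" --pt "0 2.2 0 0 0 0 -1" --pt "0 2.2 0 0 0 0 -1" --pt "0 2.2 0 0 0 0 -1" --pt "0 2.2 0 0 0 0 -1" --pt "0 1.7 0 0 0 0 -1" --pt "0 0 0 0 0 0 -1"

```text
time: 53.78
position: [0.5905, -0.0945, 0.3263]
ee_rot: [-1.299, 1.565, 0.144]
force: [-0.5, -1.6, 0.7]
grip_width: -0.003
```

```bash
python3 - <<'E'
from h import *
st(); p=manip.observe()['position']; print('tip',L(p),p[2]-.173); go(C(25,48,114.5),90-6.9)
E
```

```text
{'time': 53.775, 'position': [0.59, -0.095, 0.326], 'ee_rot': [-1.299, 1.565, 0.144], 'force': [-0.475, -1.592, 0.673], 'grip_width': -0.003, 'joint_pos': [-0.293, 0.387, -0.042, 1.136, 0.003, -0.166]}
tip [25.9 47.9] 0.15328927784165414
cm [3.88 0.12 0.  ] deg [-0.4  0.1  0.3]
```

>>> move_arm --pt "1.3 0 0 0 0 0 -1" --pt "1.2 0 0 0 0 0 -1" --pt "0.8 0 0 0 0 0 -1" --pt "0 0 0 0 0 0 -1"

```text
time: 54.28
position: [0.5919, -0.095, 0.291]
ee_rot: [-1.381, 1.564, 0.062]
force: [-0.3, 0.2, 0.1]
grip_width: -0.0
```

```bash
python3 - <<'E'
from h import *
st(); p=manip.observe()['position']; print('tip',L(p),p[2]-.173); go(C(25,48,114),90-6.9)
E
```

```text
{'time': 54.275, 'position': [0.592, -0.095, 0.291], 'ee_rot': [-1.381, 1.564, 0.062], 'force': [-0.323, 0.229, 0.083], 'grip_width': -0.0, 'joint_pos': [-0.294, 0.411, -0.096, 1.057, 0.002, -0.165]}
tip [27.4 47.6] 0.118010218165228
cm [0.4  0.24 0.03] deg [-0.4  0.1  0.4]
```

>>> move_arm --pt "0.3 0.2 0 0 0 0 -1" --pt "0.2 0 0 0 0 0 -1" --pt "0.2 0 0 0 0 0 -1"

```text
time: 54.65
position: [0.59, -0.0946, 0.2871]
ee_rot: [-1.488, 1.562, -0.045]
force: [-4.7, 1.3, 15.6]
grip_width: 0.002
```

>>> move_arm --pt "-4 0 0 0 0 0 -1" --pt "-3 0 0 0 0 0 -1" --pt "0 0 0 0 0 0 -1"

```text
time: 55.02
position: [0.5889, -0.0944, 0.359]
ee_rot: [-1.476, 1.562, -0.033]
force: [-0.9, 1.0, 0.1]
grip_width: -0.003
```

```bash
python3 - <<'E'
from h import *
st(); p=manip.observe()['position']; print('tip',L(p),p[2]-.173); go(C(1,0,180),90-6.9); grab('scene','s13'); grab('wrist','w13')
a=cv2.imread('pics/s13.png')[170:400,130:450];b=cv2.imread('pics/w13.png')
cv2.imwrite('pics/v13.png',np.hstack([cv2.convertScaleAbs(cv2.resize(a,(400,300)),alpha=1.6),cv2.resize(b,(400,300))]))
m=(a.max(2)<45)&(np.arange(a.shape[1])<170)[None]; m[:60]=0
E
```

```text
{'time': 55.025, 'position': [0.589, -0.094, 0.359], 'ee_rot': [-1.476, 1.562, -0.033], 'force': [-0.859, 1.015, 0.119], 'grip_width': -0.003, 'joint_pos': [-0.294, 0.366, 0.009, 1.205, 0.002, -0.166]}
tip [24.4 47.9] 0.18599256580617446
cm [ 0.58  2.31 -4.8 ] deg [-0.4  0.   0.5]
```

View pics/v13.png

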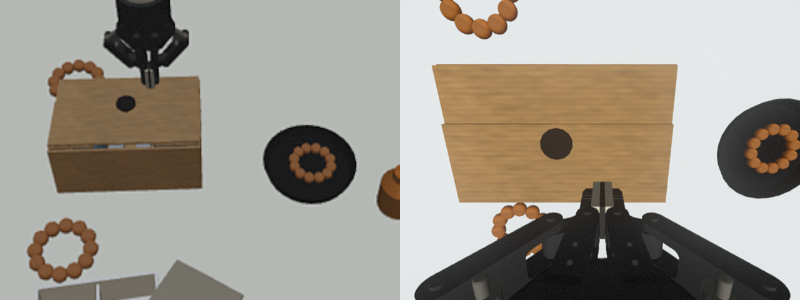

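```bash
python3 - <<'E'
from h import *
print(L(pt('w13',156.3*1.6,143.5*1.6,.127))); go(C(1,0,132),90-6.9)
E
```

```text
[1.6 2.9]
cm [ 5.11  2.25 -4.82] deg [-0.4  0.1  0.2]
```

>>> move_arm --pt "0 1.2 -2.4 -0.4 0 0.5 -1" --pt "0 1.1 -2.4 0 0 0 -1" --pt "2 0 0 0 0 0 -1" --pt "1.5 0 0 0 0 0 -1" --pt "0 0 0 0 0 0 -1"

```text
time: 55.75
position: [0.5564, -0.1391, 0.3123]
ee_rot: [1.303, 1.554, 2.754]
force: [0.7, -0.1, -0.6]
grip_width: -0.002
```

```bash
python3 - <<'E'
from h import *
st(); p=manip.observe()['position']; print('tip',L(p),p[2]-.173); go(C(1,0,119),90-6.9)
E
```

```text
{'time': 55.75, 'position': [0.556, -0.139, 0.312], 'ee_rot': [1.303, 1.554, 2.754], 'force': [0.708, -0.116, -0.589], 'grip_width': -0.002, 'joint_pos': [-0.385, 0.361, -0.116, 1.11, 0.0, -0.265]}
tip [-2.6 -0.4] 0.13934453677076908
cm [ 2.03 -0.39  0.03] deg [ 0.   0.3 -0.9]
```

>>> move_arm --pt "0.8 -0.4 0.2 0 0.3 -0.9 -1" --pt "0.6 0 0 0 0 0 -1" --pt "0.4 0 0 0 0 0 -1" --pt "0.2 0 0 0 0 0 -1"

```text
time: 56.25
position: [0.5613, -0.1368, 0.2935]
ee_rot: [-2.393, 1.567, -0.94]
force: [-2.3, -0.1, 6.3]
grip_width: -0.002
```

```bash
python3 - <<'E'
from h import *
st(); p=manip.observe()['position']; print('tip',L(p),p[2]-.173)
E
```

```text
{'time': 56.25, 'position': [0.561, -0.137, 0.293], 'ee_rot': [-2.393, 1.567, -0.94], 'force': [-2.25, -0.077, 6.344], 'grip_width': -0.002, 'joint_pos': [-0.377, 0.372, -0.149, 1.047, -0.002, -0.259]}
tip [2.1 2.5] 0.12048551059412005
```

>>> move_arm --pt "0.2 0 0 0 0 0 -1" --pt "0.25 0 0 0 0 0 -1" --pt "0.2 0 0 0 0 0 -1"

```text
time: 56.62
position: [0.5609, -0.1363, 0.2921]
ee_rot: [-2.35, 1.563, -0.897]
force: [-6.0, 1.6, 13.6]
grip_width: 0.001
```

>>> move_arm --pt "0.25 0 0 0 0 0 -1" --pt "0.2 0 0 0 0 0 -1"

```text
time: 56.88
position: [0.5604, -0.1358, 0.2921]
ee_rot: [-2.305, 1.559, -0.851]
force: [-4.2, 1.5, 11.1]
grip_width: 0.004
```

>>> move_arm --pt "0.35 0 0 0 0 0.5 -1" --pt "0.35 0 0 0 0 0 -1"

```text
time: 57.12
position: [0.5609, -0.1355, 0.2918]
ee_rot: [-2.551, 1.559, -1.096]
force: [-10.4, 2.0, 23.0]
grip_width: 0.003
```

>>> move_arm --pt "-4 0 0 0 0 0 -1" --pt "-5 0 0 0 0 0 -1" --pt "-5 0 0 0 0 0 -1" --pt "0 4.5 0 0 0 0 -1" --pt "0 4.5 0 0 0 0 -1" --pt "0 4.5 0 0 0 0 -1" --pt "0 0 0 0 0 0 -1"

```text
time: 58.0
position: [0.4242, -0.1173, 0.4377]
ee_rot: [-2.265, 1.55, -0.807]
force: [-0.1, 0.0, 0.1]
grip_width: 0.001
```

```bash
python3 - <<'E'
from h import *
st(); grab('scene','s14'); grab('top','t14'); grab('wrist','w14')
a=cv2.imread('pics/s14.png')[170:410,130:450];b=cv2.imread('pics/t14.png')[120:360,140:460]
cv2.imwrite('pics/v14.png',np.hstack([cv2.convertScaleAbs(cv2.resize(x,(400,300)),alpha=1.6) for x in(a,b)]))
E
```

```text
{'time': 58.0, 'position': [0.424, -0.117, 0.438], 'ee_rot': [-2.265, 1.55, -0.807], 'force': [-0.139, 0.007, 0.096], 'grip_width': 0.001, 'joint_pos': [-0.45, 0.033, -0.215, 1.303, -0.007, -0.338]}
```

View pics/v14.png

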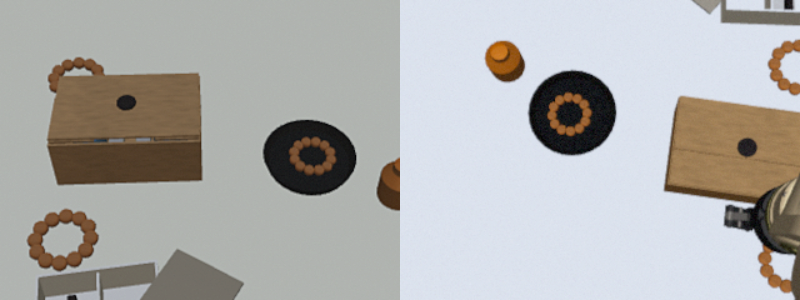

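```bash
python3 - <<'E'
from h import *
print(manip.finish_job()); st()
E
```

```text
the job is handed in; nothing more can be done
None
the job is handed in; nothing more can be done
```

The job is handed in at about 58 s of the 210 s allowed. The bangle lies flat in the black dish, and both clips and both bells are in the carton. I folded the end flaps, then the plain long flap, then the stud flap on top of it, and pressed the stud last.

**Last checks:**
- **Pictures:** the final scene and top pictures show the carton closed, the bangle inside the dish, the jar standing where it was and the console cleared of clips and bells. The gripper was clear of everything and the force reading was near zero.
- **Stud:** it stopped moving with the fingertips at 119 mm, the height it should have when home, and gave no further under 23 N.
- **Flaps:** each one stopped at its flat height when pressed with closed fingertips.

**What did not go cleanly:**
- My first close on the bangle was too high and missed, so I opened, corrected the height and gripped it on the second try.
- Pressing the right end flap flat read 40.7 N upward at the wrist for a moment. That is far below the 120 N wrist limit, but slightly over the 40 N limit for the arm or gripper body. The contact was at the fingertips, so I don't think that limit applies, but I can't confirm it.

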